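# Clamp a bottle in the sloped leak-test stand

## Task

Set the long bottle up for a leak test. Stand the big weight on the pan at the tail of the test stand's sprung arm and leave it there so that it holds the arm up, then lay the long bottle in the two sloped saddles, cap downhill, and slide it under the raised arm until its base is against the heel plate, and let go of it. Then take the weight off so that the arm closes on the bottle, and stand it back upright on the weight board; do not drop anything, and leave the short bottle, the small weight and the calculator where they are.

Things in the scene. Friction and masses are not known exactly. Their poses are not given: they have to be found in the camera images.
- stand: Fixed leak-test stand: steel base plate 90 (x) x 250 (y) mm, 12 mm thick, carrying the sloped cradle and the sprung arm above it. Origin: underside, on the centre line; y runs level along the stand, uphill, from the bottle towards the arm's tail
- cradle: Sloped aluminium cradle, fixed on the stand. Origin: where the axis of a laid bottle meets the heel plate's face, 140 mm above the table. y = bottle axis, uphill (0.14 rad) through the heel plate to the arm's hinge and tail; z square to it, up. Heel plate: 32 mm wide, 36 mm below to 4 mm above the axis; the bottle's base goes against it. Friction keeps a released bottle from sliding down
- saddle_low (a point): Lower of the cradle's two narrow V saddles (each 8 mm along the cradle, 53 mm across): the point on the bottle axis above it, 125 mm from the heel plate. A 56 mm bottle in the saddles has its axis on the cradle's y axis; the V faces rise at 40 degrees and end 14 mm below that axis
- saddle_high (a point): The same point above the upper saddle, 20 mm from the heel plate
- clamp (a joint): Sprung arm, a 20 mm wide steel bar along the stand over the heel plate: rubber pad on its front end, hinge, pan on its tail. 0 = shut, no bottle (the spring returns it), about 0.10 = closed on a bottle, 0.30 = open at its stop, pad 16 mm clear of a laid bottle. Pressing the pan down opens it: 2.4 N starts it, 4.1 N holds it open. The big weight is enough, the small one is not
- hinge (a point): Hinge axis of the arm (along the stand's x), 58 mm beyond the cradle origin along the stand's y, 180 mm above the table. The open arm's bar top is 18 mm above this; the open arm reaches 90 mm forward of it, over the last 30 mm or so of the bottle
- pan (a point): Centre of the top of the flat pan on the arm's tail, 48 x 48 x 4 mm, no rim. Moves with the arm: open, it is level, 200 mm above the table and 143 mm level beyond the cradle origin along the stand's y; shut, it is tipped 0.30 rad (outer edge high) and its centre is about 224 mm up and 10 mm nearer the hinge. Lowering a weight on it swings it down to level
- pad (a point): Centre of the rubber pad, a roll of 16 mm diameter, 30 mm long, across under the arm's front end; it presses on the bottle about 18 mm from its base
- long_bottle_mid (a point): Centre of the 145 mm long cylindrical part of the long closed bottle, white plastic, 56 mm diameter, about 0.3 kg, lying in the tray. y points along it to the flat base, 72.5 mm from here; the black screw cap (27 mm) is the other way, its end 117.5 mm from here. Grip across the diameter; a grip about 95 mm from the base keeps a gripper clear of the raised arm
- short_bottle_mid (a point): Centre of the cylindrical part (90 mm long, 56 mm diameter) of the short bottle, otherwise like the long one; bystander in the tray's other nest
- tray: Fixed black tray plate 200 (x) x 220 (y) x 6 mm with two shallow nests along y at x = -55 and +55 mm (ribs 5 mm high); a bottle lies in each, either in either, bases towards +y, axes 34 mm above the table. Origin: centre of the underside
- big_weight_mid (a point): Centre, half-way up, of the big steel weight, a plain upright cylinder, 44 mm diameter, 58 mm high, about 0.7 kg, standing on the weight board (centre 39 mm above the table). z is its upright axis
- small_weight_mid (a point): Centre of the small steel weight, 30 mm diameter, 36 mm high; bystander on the weight board
- board: Fixed plywood weight board, 120 (x) x 190 (y) x 10 mm, on the table. Origin: centre of the underside. The weights stand near y = -45 and +45 mm, either in either place
- calculator: Black pocket calculator, 130 x 75 x 16 mm, on the table beyond the stand; bystander. Origin: centre of the underside
Things that resemble listed ones, but are neither listed nor needed, are in the scene too. What is shaped like the part that bears long_bottle_mid but pink is not meant.

How it is judged:
By the outcome, as a careful person would: the job done as asked, in the order asked, and still so for the second after the job is handed in, with the robot touching nothing.
It also fails if it takes over 67 s, if anything falls off the work surface, if the arm or the gripper's body presses on something with over 40 N, if the wrist force passes 120 N, or if a joint passes its speed limit or range.

## Robot

A 6-joint arm with a two-finger parallel gripper is mounted at the origin on the work surface. World frame = base frame: x ahead of the robot, y to its left, z up, the work surface at z = 0. Lengths are in m, angles in degrees, forces in N, time in s.
With the tool pointing down it reaches from about 0.3 to 0.875 m from the base axis. Payload 6.4 kg.
Tool frame: the origin (TCP) lies on the front face of the gripper's body, between the roots of the fingers; the fingertips stand 64 mm ahead of it and the grasp point (between the pads) lies 45 mm ahead of it; x points along the fingers, z is the direction in which the jaws open and shut, and the axes are right-handed (so a half turn about x gives the same grasp; the last joint's range is limited). The gripper opens to 88 mm and grips with 3 to 60 N. Pads are 18 mm wide; open, the fingers measure 123 mm over their backs; the gripper's body (75 mm by 187 mm) begins 45 mm behind the grasp point.
Start: joints at [-78.742, 10.359, 92.074, -0, 77.567, -11.82], TCP at [0.225, -0.529, 0.303] pointing down, gripper open.
Joint ranges: [-171.53, 171.53], [-51.25, 118.39], [17.06, 147.69], [-65.23, 245.23], [0, 150.52], [-178.68, 178.68]. Speed limits (degrees/s): [147.25, 147.25, 172.46, 180, 180, 180].

## Interface

Orientations are given as a 3x3 rotation matrix whose columns are the frame's x, y, z axes.
In Python, from bench import sense, capture, camera_model, job_done, search_frame, spot_point gives the robot as it stands.
- The arm moves only by the shell command python3 -m pendant 'ROWS' [FORCE]. ROWS is JSON, a list of rows, each a list of 3 entries, a list of its own where there are three numbers: the finger opening in m, from 0 to 0.0881, then the shift along the world's x, y, z in m, then the turn, a rotation vector about the world's x, y, z in rad. A call has 1 to 20 rows; each row is the pose to reach, as a shift and turn from the pose commanded when the call began; what a row does not reach only later rows make up. A row lasts 1/10 s, in which the tool goes at most 50 mm and 8.59 degrees, less where a joint would pass 70% of its speed; a pose out of reach is approached as far as the arm can. A call with a gripper value outside its range is refused whole. The fingers move at their own pace and stop on an object; FORCE is the grip in N (left out, the last holds). Time passes only in rows, so rows that repeat a pose let the fingers close. It gives the time, the measured TCP pose, the force and the opening at its end, in the units of the state.
- sense(): the state, without advancing time (a new reading comes with each control period).
- capture(name): name is "scene" or "top"; returns the picture (420x560x3 uint8, blue, green, red); there is no depth.
- camera_model(name): a dict with "camera_matrix" (3x3 intrinsics, pixels), "rvec" (rotation vector, rad) and "tvec" (3), from world to camera coordinates, as OpenCV has them. Camera axes: x right, y down, z forward; pixel columns grow to the right and rows downward; lengths in m; the calibration is good to about 2 mm. A picture is of the moment at which its call begins. camera_model takes no time and is no camera call.
- job_done(): hands the job in, once; it reports no verdict.
Trained networks look in the newest picture that a camera, given by its name, has taken for a name from the list of things; names that differ only in an ending like _2 or _b are one class to them, and where a whole thing is asked for, a point or a joint stands for the part that bears it (a point fixed in the world has none). Each returns a list of dicts, best first, with "confidence" (0 to 1); they miss things now and then, are a little off and sometimes report something else, mostly with a low value. They report only what shows in the picture. A call takes as long as a camera call. They do not tell look-alikes from the thing itself.
- search_frame(camera, target): "position" ([x, y, z] in m, in the coordinates of the camera as it stood for that picture, good to about 4 mm: the middle of the surface that is visible of it).
- spot_point(camera, target): "position" ([x, y, z] in m, in the coordinates of the camera as it stood for that picture, good to about 4 mm: a listed point, or the origin of a listed thing).
The state is a dict: "t": time; "qpos": joint angles; "joint_vel": joint speeds; "joint_torque": joint torques, N m; "tool_pos": TCP position; "tool_rot": TCP orientation; "wrist_force": force on the tool from outside, world axes, zero at the start; "moment": the same for the moment, N m; "gripper_width": opening from 0.0 (shut) to 1.0 (fully open).
Only numpy, scipy, OpenCV 4.12 (cv2) and the standard library are available. Lean on these libraries where they do the work, as an engineer would, in place of code of your own. Each camera call takes 0.05 s, during which the arm holds its last target.

## Working session

There is one attempt and no reset: what is moved stays moved. The work goes in short steps, Python scripts to look and compute and a shell command to move; the robot and the scene stay as the last step left them, time stands still between calls to the robot, and variables do not carry over. Pictures are saved under pics/ and viewed, and the job is handed in when it is done.

```bash
ls; mkdir -p pics
cat > h.py <<'E'
import numpy as np, cv2
from bench import *
def cam(n):
    m=camera_model(n); R=cv2.Rodrigues(np.array(m["rvec"],float))[0]
    return np.array(m["camera_matrix"],float),R,np.array(m["tvec"],float).ravel()
def w(n,p):
    K,R,t=cam(n); return R.T@(np.array(p)-t)
def px(n,P):
    K,R,t=cam(n); c=K@(R@np.array(P,float)+t); return c[:2]/c[2]
def ray(n,u,v,z):
    K,R,t=cam(n); d=R.T@np.linalg.inv(K)@[u,v,1.]; o=-R.T@t
    return o+d*(z-o[2])/d[2]
E
python3 - <<'E'
from h import *
for n in("scene","top"):
    im=capture(n); cv2.imwrite(f"pics/{n}0.png",im)
    K,R,t=cam(n); print(n,K[0,0],-R.T@t, R[2])
    for k in ["long_bottle_mid","short_bottle_mid","big_weight_mid","small_weight_mid","cradle","hinge","pan","stand","tray","board","saddle_low","calculator"]:
        for r in spot_point(n,k)[:3]:
            P=w(n,r["position"]); print(k,round(r["confidence"],2),P.round(4),px(n,P).round())
print(sense())
E
```

```text
pics
scene 490.6632080713161 [ 1.20639935 -0.23320096  1.08697188] [-0.5724779   0.21607578 -0.79093635]
long_bottle_mid 0.78 [ 0.2801 -0.3786  0.0251] [104. 211.]
long_bottle_mid 0.71 [ 0.5787 -0.3345  0.0334] [139. 297.]
short_bottle_mid 0.81 [ 0.4675 -0.321   0.0328] [137. 259.]
short_bottle_mid 0.55 [0.5673 0.0103 0.135 ] [274. 230.]
big_weight_mid 0.54 [0.4785 0.3943 0.037 ] [391. 190.]
small_weight_mid 0.52 [0.4673 0.3068 0.0226] [361. 198.]
cradle 0.77 [0.5662 0.031  0.1433] [282. 226.]
hinge 0.61 [0.5553 0.0881 0.1791] [304. 207.]
pan 0.8 [0.5437 0.1623 0.2236] [333. 183.]
pan 0.39 [ 0.4867  0.3492 -0.0011] [376. 205.]
stand 0.82 [5.67e-01 2.11e-02 5.00e-04] [277. 259.]
tray 0.57 [ 0.5202 -0.3457 -0.0041] [134. 286.]
board 0.63 [ 4.860e-01  3.501e-01 -3.000e-04] [376. 204.]
saddle_low 0.91 [ 0.5853 -0.0915  0.1253] [236. 250.]
calculator 0.78 [0.7253 0.0014 0.0028] [292. 314.]
top 431.19951625504945 [0.41608483 0.0267617  1.22918445] [ 0.06990651 -0.00803709 -0.99752117]
long_bottle_mid 0.68 [ 0.2769 -0.3859  0.0275] [426. 288.]
short_bottle_mid 0.94 [ 0.4665 -0.3223  0.033 ]
[... 868 characters left out ...]
-04,
        7.75689569e+01, -1.18202072e+01]), 'joint_vel': array([-0.06176136, -0.06668662,  0.14814944,  0.0434335 , -0.0417658 ,
       -0.07145132]), 'joint_torque': array([ 1.16079853e-03, -4.33835006e+01, -3.42171729e+01,  7.04172766e-02,
        3.10381385e-02, -1.25477126e-05]), 'tool_pos': array([ 0.22541495, -0.52897344,  0.30271268]), 'tool_rot': array([[-2.19109950e-05,  9.19962038e-01,  3.92007459e-01],
       [ 4.26740352e-05,  3.92007460e-01, -9.19962037e-01],
       [-9.99999999e-01, -3.42874349e-06, -4.78477659e-05]]), 'wrist_force': array([ 0.10406262, -0.30584679, -0.12441625]), 'moment': array([-0.02372822, -0.04527347, -0.03990543]), 'gripper_width': 0.9976240658815261}
```

View images.

View pics/scene0.png

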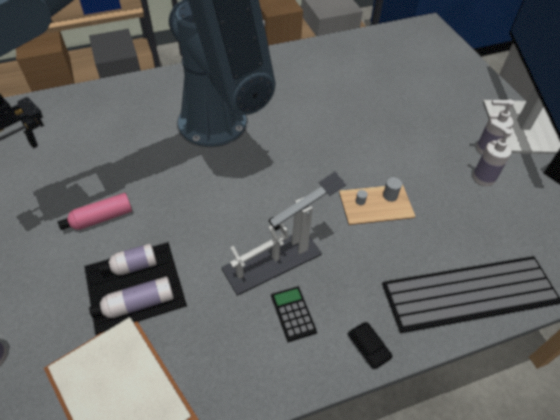

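View pics/top0.png

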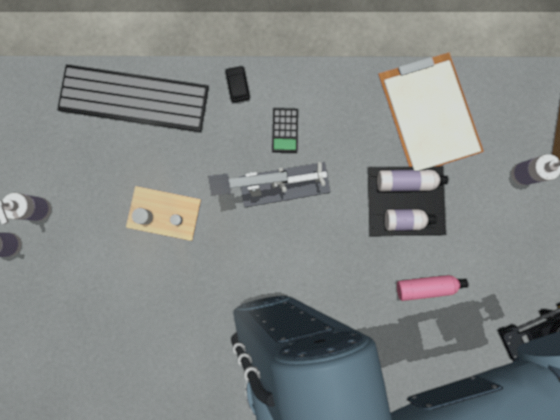

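Run:
```python
from h import *
a=cv2.imread("pics/top0.png"); b=cv2.imread("pics/scene0.png")
c1=cv2.resize(a[155:245,360:450],(400,400),interpolation=cv2.INTER_CUBIC)
c2=cv2.resize(b[235:325,80:190],(400,400*90//110),interpolation=cv2.INTER_CUBIC)
c=np.zeros((400,800,3),np.uint8); c[:,:400]=c1; c[:c2.shape[0],400:]=c2
cv2.imwrite("pics/c1.png",c)
d1=cv2.resize(a[145:245,120:340],(792,360),interpolation=cv2.INTER_CUBIC)
cv2.imwrite("pics/c2.png",d1)
```

```text
(no output)
```

View pics/c1.png

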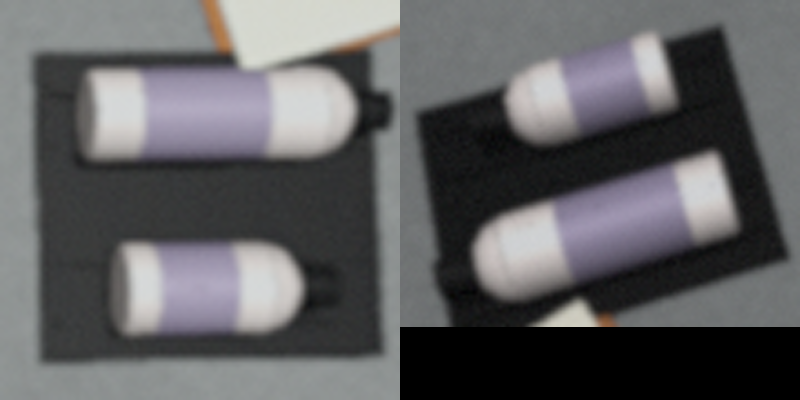

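View pics/c2.png

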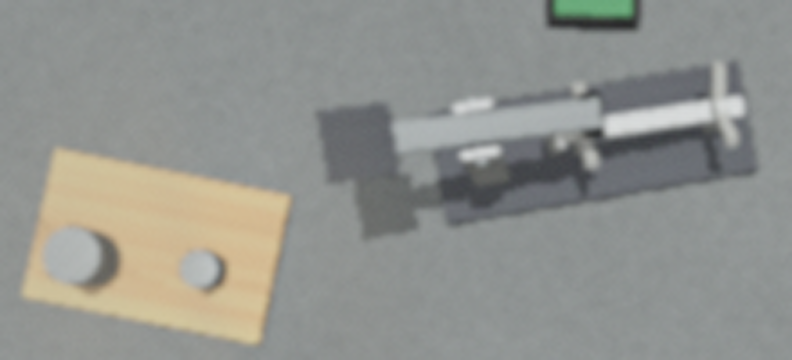

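Run:
```python
from h import *
from scipy.optimize import least_squares
# stand pose
obs=[]
loc={"cradle":(0,.14),"hinge":(.058,.18),"pan":(.133,.224),"saddle_low":(-.125*np.cos(.14),.14-.125*np.sin(.14)),"saddle_high":(-.02*np.cos(.14),.14-.02*np.sin(.14))}
for n in("scene","top"):
    capture(n)
    for k in loc:
        for r in spot_point(n,k)[:3]:
            P=w(n,r["position"])
            e=np.array([.567,.029])+loc[k][0]*np.array([-.164,.986])
            if np.linalg.norm(P[:2]-e)<.02 and abs(P[2]-loc[k][1])<.02: obs.append((n,k,P))
def f(x):
    o=[]
    for n,k,P in obs:
        y,z=loc[k]; q=np.array([x[0]-y*np.sin(x[2]),x[1]+y*np.cos(x[2])]); o+=list(P[:2]-q)
    return o
s=least_squares(f,[.567,.029,.165],loss='soft_l1',f_scale=.003); print("cradle",s.x[:2].round(4),np.degrees(s.x[2]),np.abs(s.fun).max(),len(obs))
x=s.x
a=cv2.imread("pics/top0.png"); b=cv2.imread("pics/scene0.png")
crop=lambda u,v:(120+u/3.6,145+v/3.6)
for c in [(740,62),(757,172),(448,224)]: print("plate",ray("top",*crop(*c),.012).round(4))
print("W big", ray("top",*crop(78,255),.068).round(4),"small",ray("top",*crop(201,270),.046).round(4))
# bottle masks
for n,im,roi in(("top",a,(155,245,360,450)),("scene",b,(235,325,80,190))):
    r=im[roi[0]:roi[1],roi[2]:roi[3]].astype(int)
    m=((r.max(2)>110)).astype(np.uint8)
    if n=="top": m[:, :][(np.add.outer(np.arange(90),np.zeros(90))<15)]=0
    nn,lab,st,ce=cv2.connectedComponentsWithStats(m,connectivity=4)
    for i in range(1,nn):
        if st[i,4]>300:
            cn=cv2.findContours((lab==i).astype(np.uint8),0,2)[0][0]
            R=cv2.minAreaRect(cn); print(n,st[i],(ce[i]+[roi[2],roi[0]]).round(1), (cv2.boxPoints(R)+[roi[2],roi[0]]).round(1).tolist())
d=cv2.resize(a,None,fx=2,fy=2)
def pl(y,xx,z): 
    return [x[0]+xx*np.cos(x[2])-y*np.sin(x[2]), x[1]+xx*np.sin(x[2])+y*np.cos(x[2]),z]
for y,z in loc.values(): cv2.circle(d,tuple((2*px("top",pl(y,0,z))).astype(int)),2,(0,0,255),-1)
cv2.imwrite("pics/c3.png",d[280:500,200:700])
print(sense()['t'])
```

```text
cradle [0.5652 0.0287] 9.99337612789227 0.004998059306472902 10
plate [ 0.6314 -0.1133  0.012 ]
plate [ 0.5438 -0.126   0.012 ]
plate [0.5028 0.1173 0.012 ]
W big [0.4757 0.3893 0.068 ] small [0.4653 0.3025 0.046 ]
top [   0   15   90   75 1620] [397.9 221.4] [[360.0, 170.0], [449.0, 170.0], [449.0, 244.0], [360.0, 244.0]]
top [  19   15   61   21 1159] [408.6 179.6] [[379.0, 170.0], [439.0, 170.0], [439.0, 190.0], [379.0, 190.0]]
top [ 27  54  41  21 763] [406.5 219.2] [[387.0, 209.0], [427.0, 209.0], [427.0, 229.0], [387.0, 229.0]]
scene [   0    0  110   90 4156] [134.7 266.1] [[80.0, 324.0], [80.0, 235.0], [189.0, 235.0], [189.0, 324.0]]
scene [  20   42   72   39 1435] [135.6 296.5] [[97.4, 296.9], [166.9, 275.9], [173.2, 296.9], [103.7, 317.9]]
1.9
```

View pics/c3.png

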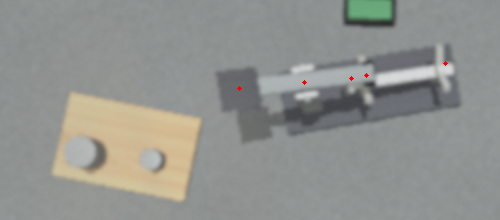

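```bash
cat > ov.py <<'E'
from h import *
import sys
x0,y0,yaw,p0=[float(v) for v in sys.argv[1:5]]; out=sys.argv[5]
yaw=np.radians(yaw)
def L(xx,y,z): return [x0+xx*np.cos(yaw)-y*np.sin(yaw), y0+xx*np.sin(yaw)+y*np.cos(yaw), z]
def C(xx,y,z): # cradle frame
    return L(xx,y*np.cos(.14)-z*np.sin(.14),.14+y*np.sin(.14)+z*np.cos(.14))
polys=[([L(sx*.045,p0+sy,.012) for sx,sy in((-1,0),(1,0),(1,.25),(-1,.25))],1),
 ([C(sx*.0265,-.125+sy,-.014) for sx,sy in((-1,0),(1,0))],0),
 ([C(sx*.0265,-.020+sy,-.014) for sx,sy in((-1,0),(1,0))],0)]
t=.30; hc=np.array([.133,.224])
pp=[]
for sx,sy in((-1,-1),(1,-1),(1,1),(-1,1)):
    pp.append(L(sx*.024,.133+sy*.024*np.cos(t),.224+sy*.024*np.sin(t)))
polys.append((pp,1))
ims=[]
for n,roi,s in(("top",(150,225,200,345),5),("scene",(165,295,215,350),5)):
    im=cv2.imread(f"pics/{n}0.png")[roi[0]:roi[1],roi[2]:roi[3]]
    im=cv2.resize(im,None,fx=s,fy=s,interpolation=cv2.INTER_CUBIC)
    for p,c in polys:
        q=np.array([(px(n,P)-[roi[2],roi[0]]+.5)*s for P in p]).round().astype(np.int32)
        cv2.polylines(im,[q],bool(c),(0,0,255),1)
    cv2.imwrite(f"pics/{out}_{n}.png",im[:600])
E
python3 ov.py .5665 .0287 9.7 -.148 o1
python3 - <<'E'
E
```

```text
(no output)
```

View pics/o1_top.png

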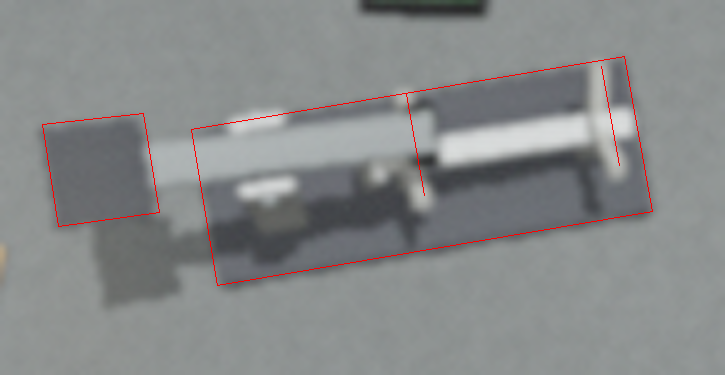

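View pics/o1_scene.png

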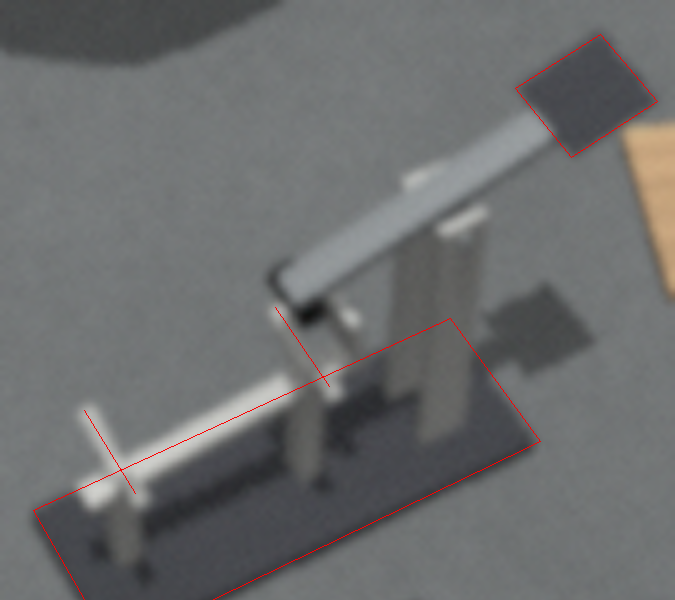

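```bash
cat > ovb.py <<'E'
from h import *
import sys
x0,y0,yaw=[float(v) for v in sys.argv[1:4]]; out=sys.argv[4]
yaw=np.radians(yaw); ax=np.array([-np.sin(yaw),np.cos(yaw),0]); sd=np.array([np.cos(yaw),np.sin(yaw),0]); m=np.array([x0,y0,.034])
def ring(y,r): return [m+ax*y+r*(np.cos(t)*sd+np.sin(t)*np.array([0,0,1])) for t in np.linspace(0,2*np.pi,40)]
polys=[ring(.0725,.028),ring(-.0725,.028),ring(-.1175,.0135)]
for s in(-1,1): polys.append([m+ax*.0725+s*.028*sd,m-ax*.0725+s*.028*sd])
for n,roi,s in(("top",(155,245,360,450),6),("scene",(235,325,80,190),6)):
    im=cv2.imread(f"pics/{n}0.png")[roi[0]:roi[1],roi[2]:roi[3]]
    im=cv2.resize(im,None,fx=s,fy=s,interpolation=cv2.INTER_CUBIC)
    im=np.clip(im.astype(float)*1.5,0,255).astype(np.uint8)
    for p in polys:
        q=np.array([(px(n,P)-[roi[2],roi[0]]+.5)*s for P in p]).round().astype(np.int32)
        cv2.polylines(im,[q],False,(0,0,255),1)
    cv2.imwrite(f"pics/{out}_{n}.png",im[:600])
E
python3 ovb.py .578 -.332 4 b1
python3 - <<'E'
from h import *
c=lambda u,v:(360+u/4.444,155+v/4.444)
P=[ray("top",*c(*q),.006) for q in((35,55),(368,50),(383,352),(40,360))]
for p in P: print(p.round(4))
print(np.mean(P,0).round(4))
for i,j in((1,0),(2,3)): d=P[j]-P[i]; print(np.degrees(np.arctan2(-d[0],d[1])))
for i,j in((2,1),(3,0)): d=P[j]-P[i]; print(np.degrees(np.arctan2(d[1],d[0])))
E
```

```text
[ 0.6176 -0.2354  0.006 ]
[ 0.621 -0.451  0.006]
[ 0.4262 -0.4552  0.006 ]
[ 0.4213 -0.2356  0.006 ]
[ 0.5215 -0.3443  0.006 ]
0.8891886075048777
1.2799889131365627
1.2579081808808523
0.06147041829689981
```

View pics/b1_top.png

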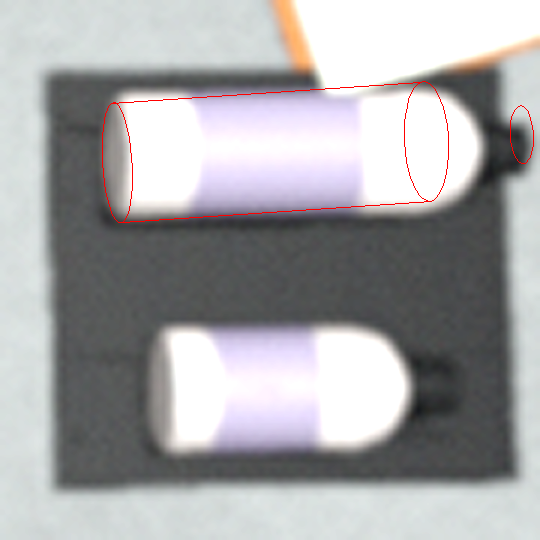

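View pics/b1_scene.png

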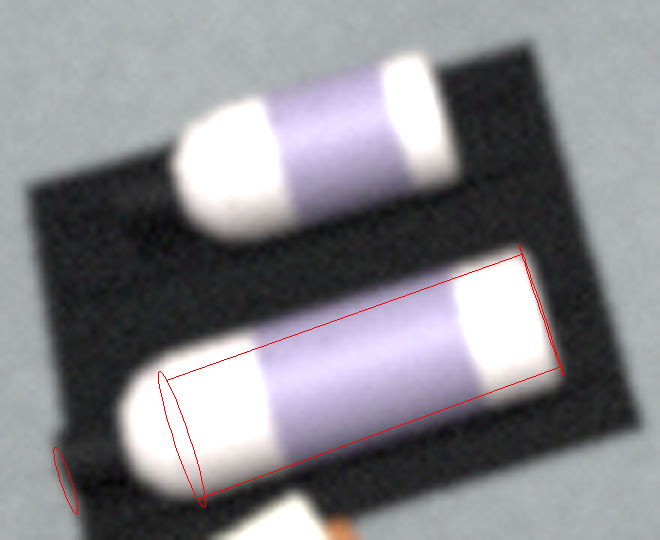

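```bash
python3 ovb.py .5765 -.331 0.8 b2
```

```text
(no output)
```

View pics/b2_top.png

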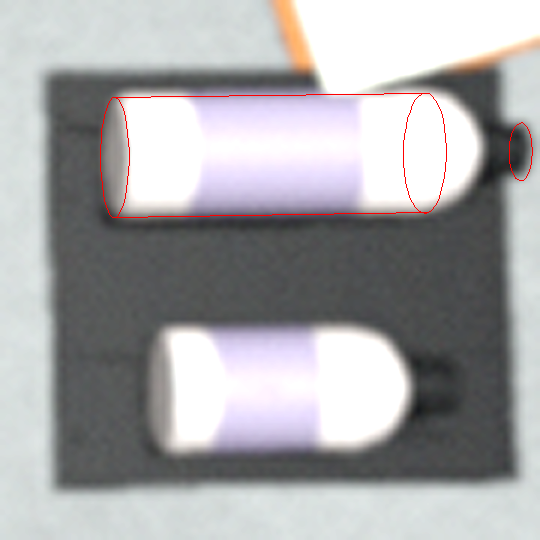

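View pics/b2_scene.png

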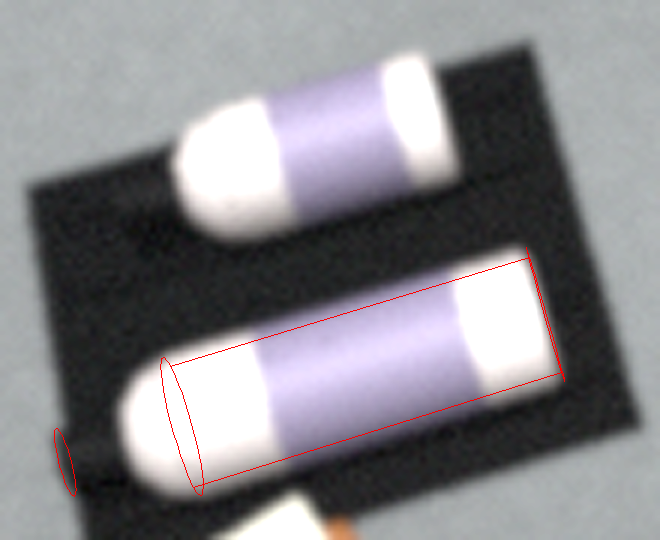

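```bash
cat > ovw.py <<'E'
from h import *
import sys
x0,y0,zb=[float(v) for v in sys.argv[1:4]]; out=sys.argv[4]; pre=sys.argv[5] if len(sys.argv)>5 else "0"
ims=[]
for n in("top","scene"):
    c=px(n,[x0,y0,zb+.03]).astype(int); s=8; h=25
    im=cv2.imread(f"pics/{n}{pre}.png")[c[1]-h:c[1]+h,c[0]-h:c[0]+h]
    im=cv2.resize(im,None,fx=s,fy=s,interpolation=cv2.INTER_CUBIC)
    for z in(zb,zb+.058):
        q=np.array([(px(n,[x0+.022*np.cos(t),y0+.022*np.sin(t),z])-c+h+.5)*s for t in np.linspace(0,6.29,40)]).round().astype(np.int32)
        cv2.polylines(im,[q],False,(0,0,255),1)
    ims.append(im)
cv2.imwrite(f"pics/{out}.png",np.hstack(ims))
E
python3 ovw.py .4765 .391 .01 w1
```

```text
(no output)
```

View pics/w1.png

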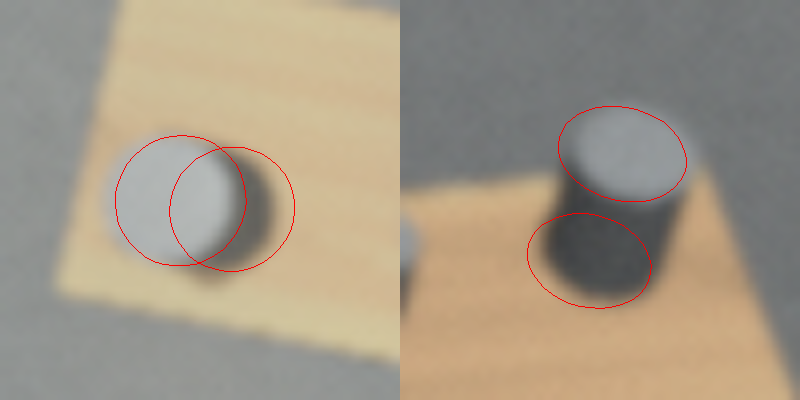

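The top view shows three possible bottles. The pink one at (428,288) is excluded. The short white one is at (406,220). The long white one at (408,180) has the longer body, lies in the +x nest and has its base towards +y, so it is the one meant; the crop confirms this. The big weight is the larger cylinder at (141,216). I'll start with the weight.

```bash
python3 -m pendant '[[0.088,[0.04,0.03,0.02],[0,0,0.13]],[0.088,[0.08,0.06,0.04],[0,0,0.26]],[0.088,[0.12,0.09,0.06],[0,0,0.39]],[0.088,[0.16,0.12,0.06],[0,0,0.52]],[0.088,[0.2,0.15,0.06],[0,0,0.65]],[0.088,[0.23,0.19,0.06],[0,0,0.78]],[0.088,[0.25,0.23,0.06],[0,0,0.91]],[0.088,[0.25,0.27,0.06],[0,0,1.04]],[0.088,[0.25,0.31,0.06],[0,0,1.17]],[0.088,[0.25,0.355,0.06],[0,0,1.3]],[0.088,[0.25,0.4,0.06],[0,0,1.337]],[0.088,[0.25,0.445,0.06],[0,0,1.337]],[0.088,[0.25,0.49,0.06],[0,0,1.337]],[0.088,[0.25,0.535,0.06],[0,0,1.337]],[0.088,[0.25,0.58,0.06],[0,0,1.337]],[0.088,[0.25,0.625,0.06],[0,0,1.337]],[0.088,[0.25,0.67,0.06],[0,0,1.337]],[0.088,[0.25,0.715,0.06],[0,0,1.337]],[0.088,[0.25,0.76,0.06],[0,0,1.337]],[0.088,[0.25,0.8,0.06],[0,0,1.337]]]' 40
```

```text
t: 3.9
tool_pos: [0.475, 0.2733, 0.3629]
tool_rot: [[0.001, -0.169, 0.986], [0.0, 0.986, 0.169], [-1.0, 0.0, 0.001]]
wrist_force: [0.1, -0.2, 0.0]
gripper_width: 0.994
```

```bash
python3 -m pendant '[[0.088,[0.001,0.045,0],[0,0,0]],[0.088,[0.001,0.09,0],[0,0,0]],[0.088,[0.001,0.1245,-0.02],[0,0,0]],[0.088,[0.001,0.1245,-0.06],[0,0,0]],[0.088,[0.001,0.1245,-0.1],[0,0,0]],[0.088,[0.001,0.1245,-0.14],[0,0,0]],[0.088,[0.001,0.1245,-0.17],[0,0,0]],[0.088,[0.001,0.1245,-0.17],[0,0,0]]]'
python3 - <<'E'
from h import *
for n in("top","scene"): cv2.imwrite(f"pics/{n}1.png",capture(n))
ims=[]
for n in("top","scene"):
    c=px(n,[.4765,.3955,.06]).astype(int); im=cv2.imread(f"pics/{n}1.png")[c[1]-45:c[1]+45,max(c[0]-50,0):c[0]+50]
    ims.append(cv2.resize(im,(400,360),interpolation=cv2.INTER_CUBIC))
cv2.imwrite("pics/p1.png",np.hstack(ims))
s=sense();print(s['t'],s['tool_pos'])
E
```

```text
t: 4.7
tool_pos: [0.4737, 0.394, 0.1875]
tool_rot: [[-0.008, -0.168, 0.986], [-0.005, 0.986, 0.168], [-1.0, -0.003, -0.009]]
wrist_force: [-0.6, -0.5, 0.2]
gripper_width: 0.995
4.8 [0.47654414 0.39558768 0.19310261]
```

View pics/p1.png

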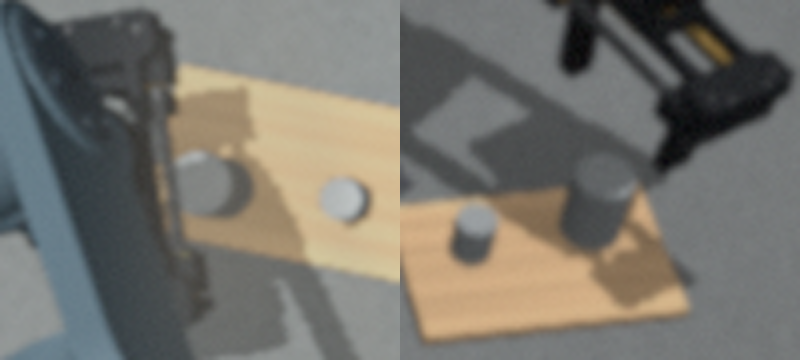

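```bash
python3 -m pendant '[[0.088,[0,0,-0.03],[0,0,0]],[0.088,[0,0,-0.055],[0,0,0]],[0.088,[0,0,-0.08],[0,0,0]],[0.088,[0,0,-0.101],[0,0,0]],[0.088,[0,0,-0.101],[0,0,0]],[0.06,[0,0,-0.101],[0,0,0]],[0.05,[0,0,-0.101],[0,0,0]],[0.04,[0,0,-0.101],[0,0,0]],[0.03,[0,0,-0.101],[0,0,0]],[0.03,[0,0,-0.101],[0,0,0]],[0.03,[0,0,-0.101],[0,0,0]],[0.03,[0,0,-0.101],[0,0,0]]]' 40
python3 - <<'E'
from h import *
for n in("top","scene"): cv2.imwrite(f"pics/{n}2.png",capture(n))
s=sense();print(s['t'],s['tool_pos'],s['gripper_width'],s['wrist_force'])
n="scene"
c=px(n,[.4765,.3955,.06]).astype(int); im=cv2.imread(f"pics/{n}2.png")[c[1]-60:c[1]+60,c[0]-80:c[0]+80]
cv2.imwrite("pics/p2.png",cv2.resize(im,(800,600),interpolation=cv2.INTER_CUBIC))
E
```

```text
t: 6.0
tool_pos: [0.4767, 0.3956, 0.0921]
tool_rot: [[0.001, -0.168, 0.986], [0.0, 0.986, 0.168], [-1.0, 0.0, 0.001]]
wrist_force: [-0.1, 0.5, 2.5]
gripper_width: 0.487
6.1 [0.4766647  0.39561527 0.09207941] 0.4910894955417207 [-0.89221828 -0.40457584  2.71029008]
```

View pics/p2.png

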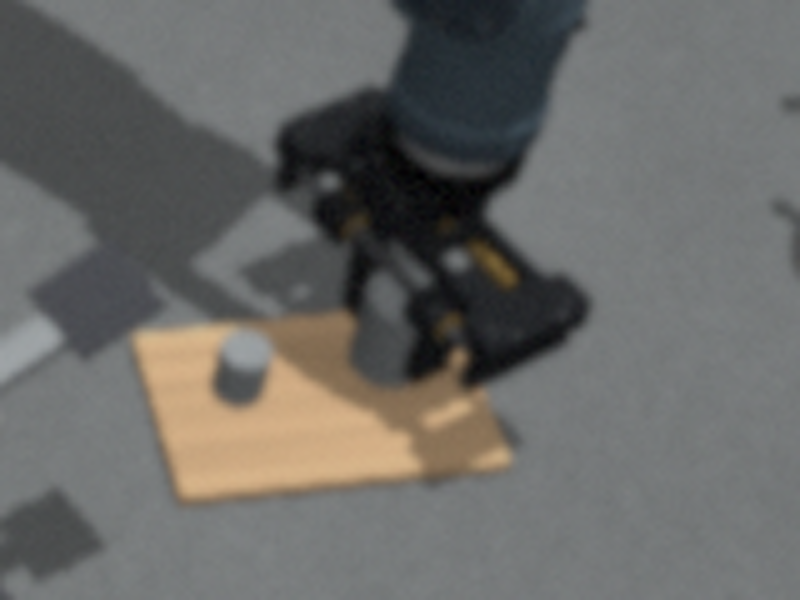

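```bash
python3 -m pendant '[[0.03,[0,0,0.02],[0,0,0]],[0.03,[0,0,0.05],[0,0,0]],[0.03,[0,0,0.09],[0,0,0]],[0.03,[0,0,0.13],[0,0,0]],[0.03,[0,0,0.17],[0,0,0]],[0.03,[0,0,0.21],[0,0,0]],[0.03,[0,0,0.25],[0,0,0]],[0.03,[0.006,-0.02,0.268],[0,0,0]],[0.03,[0.018,-0.06,0.268],[0,0,0]],[0.03,[0.03,-0.1,0.268],[0,0,0]],[0.03,[0.041,-0.14,0.268],[0,0,0]],[0.03,[0.053,-0.18,0.268],[0,0,0]],[0.03,[0.062,-0.21,0.268],[0,0,0]],[0.03,[0.066,-0.226,0.268],[0,0,0]],[0.03,[0.066,-0.226,0.268],[0,0,0]],[0.03,[0.066,-0.226,0.268],[0,0,0]],[0.03,[0.066,-0.226,0.268],[0,0,0]]]'
python3 - <<'E'
from h import *
for n in("top","scene"): cv2.imwrite(f"pics/{n}3.png",capture(n))
s=sense();print(s['t'],s['tool_pos'],s['gripper_width'],s['wrist_force'],s['moment'])
E
python3 ovw.py .5424 .1697 .278 p3 3
```

```text
t: 7.8
tool_pos: [0.5418, 0.1707, 0.3591]
tool_rot: [[-0.001, -0.169, 0.986], [0.001, 0.986, 0.169], [-1.0, 0.001, -0.001]]
wrist_force: [-0.3, 0.5, -5.7]
gripper_width: 0.491
7.9 [0.54193609 0.1707184  0.35943454] 0.4909967093668041 [-0.18321218  0.45916336 -6.41855672] [ 0.02758598 -0.03559879  0.00802233]
```

View pics/p3.png

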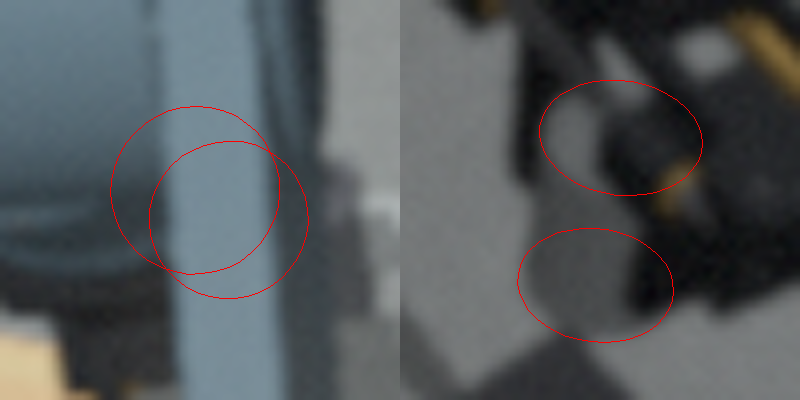

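View pics/scene3.png

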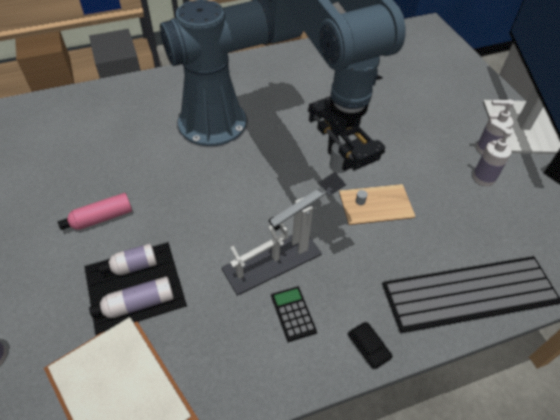

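```bash
python3 -m pendant '[[0.03,[0,0,-0.02],[0,0,0]],[0.03,[0,0,-0.035],[0,0,0]],[0.03,[0,0,-0.042],[0,0,0]],[0.03,[0,0,-0.048],[0,0,0]],[0.03,[0,0,-0.053],[0,0,0]],[0.03,[0,0,-0.058],[0,0,0]],[0.03,[0,0,-0.058],[0,0,0]]]'; python3 -m pendant '[[0.03,[0,0,-0.005],[0,0,0]],[0.03,[0,0,-0.009],[0,0,0]],[0.03,[0,0,-0.013],[0,0,0]],[0.03,[0,0,-0.016],[0,0,0]],[0.03,[0,0,-0.016],[0,0,0]]]'
python3 - <<'E'
from h import *
for n in("top","scene"): cv2.imwrite(f"pics/{n}4.png",capture(n))
s=sense();print(s['t'],s['tool_pos'],s['gripper_width'],s['wrist_force'],s['moment'])
cv2.imwrite("pics/p4.png",cv2.resize(cv2.imread("pics/scene4.png")[140:290,240:400],(640,600),interpolation=cv2.INTER_CUBIC))
E
```

```text
t: 8.6
tool_pos: [0.5427, 0.1696, 0.3017]
tool_rot: [[0.001, -0.168, 0.986], [0.0, 0.986, 0.168], [-1.0, 0.0, 0.001]]
wrist_force: [0.5, 1.6, -2.8]
gripper_width: 0.489
t: 9.1
tool_pos: [0.5423, 0.1694, 0.2851]
tool_rot: [[-0.001, -0.168, 0.986], [-0.0, 0.986, 0.168], [-1.0, -0.0, -0.001]]
wrist_force: [-0.6, 1.6, -2.8]
gripper_width: 0.487
9.2 [0.54229541 0.16933194 0.28554042] 0.48609829902640533 [-0.65796428  0.90904846 -2.45007588] [ 0.16827315 -0.00335928  0.02982069]
```

View pics/p4.png

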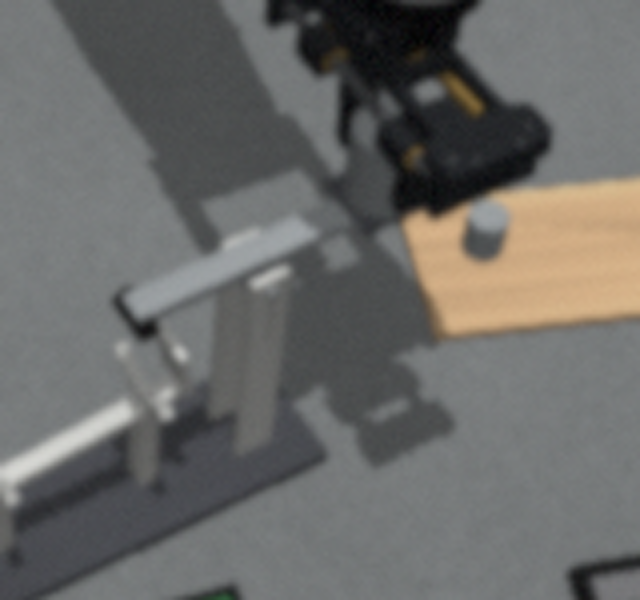

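```bash
python3 -m pendant '[[0.03,[0,0,-0.002],[0,0,0]],[0.03,[0,0,-0.003],[0,0,0]],[0.03,[0,0,-0.003],[0,0,0]]]';  python3 -m pendant '[[0.03,[0,0,-0.001],[0,0,0]],[0.03,[0,0,-0.002],[0,0,0]],[0.03,[0,0,-0.002],[0,0,0]]]'
```

```text
t: 9.5
tool_pos: [0.5424, 0.1696, 0.2827]
tool_rot: [[0.0, -0.168, 0.986], [0.0, 0.986, 0.168], [-1.0, 0.0, 0.0]]
wrist_force: [0.3, 1.4, -2.3]
gripper_width: 0.488
t: 9.8
tool_pos: [0.5425, 0.1698, 0.2819]
tool_rot: [[0.001, -0.168, 0.986], [0.0, 0.986, 0.168], [-1.0, 0.0, 0.001]]
wrist_force: [-3.9, 1.6, 3.8]
gripper_width: 0.489
```

```bash
python3 -m pendant '[[0.03,[0,0,0.0005],[0,0,0]],[0.044,[0,0,0.0005],[0,0,0]],[0.05,[0,0,0.0005],[0,0,0]],[0.056,[0,0,0.0005],[0,0,0]],[0.064,[0,0,0.0005],[0,0,0]],[0.064,[0,0,0.0005],[0,0,0]],[0.064,[0,0,0.0005],[0,0,0]]]'
python3 - <<'E'
from h import *
for n in("top","scene"): cv2.imwrite(f"pics/{n}5.png",capture(n))
s=sense();print(s['t'],s['tool_pos'],s['gripper_width'],s['wrist_force'],s['moment'])
cv2.imwrite("pics/p5.png",cv2.resize(cv2.imread("pics/scene5.png")[140:290,240:400],(640,600),interpolation=cv2.INTER_CUBIC))
E
```

```text
t: 10.5
tool_pos: [0.5425, 0.1694, 0.2811]
tool_rot: [[-0.0, -0.168, 0.986], [-0.0, 0.986, 0.168], [-1.0, -0.0, -0.0]]
wrist_force: [-0.1, 0.5, -0.7]
gripper_width: 0.726
10.6 [0.54245282 0.16944955 0.28116889] 0.728111757499094 [-0.86460378  0.53408357 -0.67607792] [-0.03554762 -0.04595586 -0.05112254]
```

View pics/p5.png

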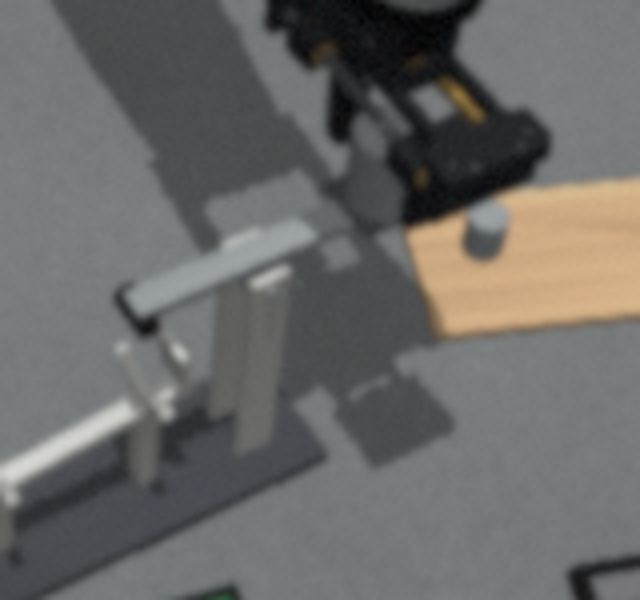

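```bash
python3 -m pendant '[[0.068,[0,0,0.01],[0,0,0]],[0.07,[0,0,0.03],[0,0,0]],[0.074,[0,0,0.06],[0,0,0]],[0.08,[0,0,0.1],[0,0,0]],[0.088,[0,-0.01,0.12],[0,0,0]],[0.088,[0.003,-0.05,0.12],[0,0,-0.02]],[0.088,[0.006,-0.095,0.12],[0,0,-0.04]],[0.088,[0.01,-0.14,0.12],[0,0,-0.06]],[0.088,[0.014,-0.185,0.12],[0,0,-0.09]],[0.088,[0.018,-0.23,0.12],[0,0,-0.12]],[0.088,[0.022,-0.275,0.12],[0,0,-0.157]],[0.088,[0.026,-0.32,0.12],[0,0,-0.157]],[0.088,[0.03,-0.365,0.12],[0,0,-0.157]],[0.088,[0.034,-0.41,0.11],[0,0,-0.157]],[0.088,[0.035,-0.455,0.09],[0,0,-0.157]],[0.088,[0.035,-0.5,0.06],[0,0,-0.157]],[0.088,[0.035,-0.523,0.02],[0,0,-0.157]],[0.088,[0.035,-0.523,-0.02],[0,0,-0.157]],[0.088,[0.035,-0.523,-0.06],[0,0,-0.157]],[0.088,[0.035,-0.523,-0.06],[0,0,-0.157]]]'
python3 - <<'E'
from h import *
for n in("top","scene"): cv2.imwrite(f"pics/{n}6.png",capture(n))
s=sense();print(s['t'],s['tool_pos'],s['gripper_width'],s['wrist_force'],s['moment'])
E
python3 ovw.py .5424 .1697 .2 p6 6
```

```text
t: 12.6
tool_pos: [0.5747, -0.3517, 0.2147]
tool_rot: [[-0.009, -0.011, 1.0], [0.008, 1.0, 0.011], [-1.0, 0.008, -0.009]]
wrist_force: [0.1, 0.6, 0.2]
gripper_width: 1.0
12.7 [ 0.57754561 -0.35351057  0.22192394] 0.9969606934204315 [ 0.55382014 -0.74462209 -0.20640678] [-0.07331171 -0.09453543 -0.01290452]
```

View pics/p6.png

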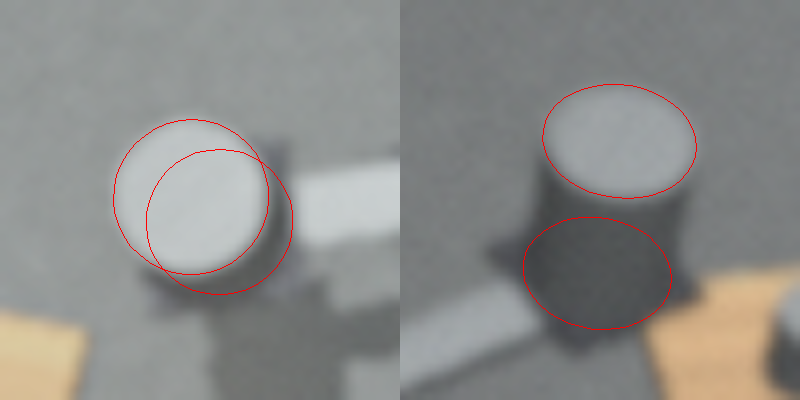

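View pics/scene6.png

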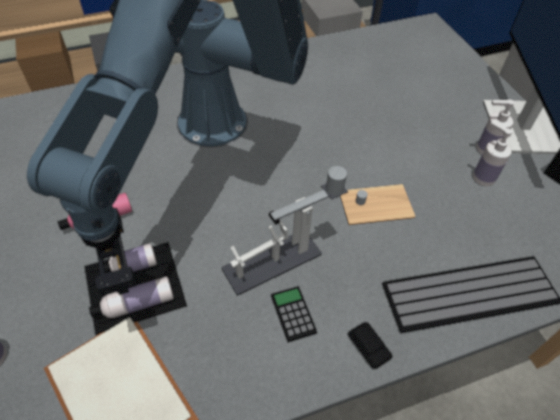

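```bash
python3 -m pendant '[[0.088,[0,0,-0.04],[0,0,0]],[0.088,[0,0,-0.08],[0,0,0]],[0.088,[0,0,-0.11],[0,0,0]],[0.088,[0,0,-0.135],[0,0,0]],[0.088,[0,0,-0.135],[0,0,0]],[0.07,[0,0,-0.135],[0,0,0]],[0.06,[0,0,-0.135],[0,0,0]],[0.05,[0,0,-0.135],[0,0,0]],[0.045,[0,0,-0.135],[0,0,0]],[0.045,[0,0,-0.135],[0,0,0]],[0.045,[0,0,-0.135],[0,0,0]]]' 40
python3 - <<'E'
from h import *
for n in("top","scene"): cv2.imwrite(f"pics/{n}7.png",capture(n))
s=sense();print(s['t'],s['tool_pos'],s['gripper_width'],s['wrist_force'],s['moment'])
cv2.imwrite("pics/p7.png",np.hstack([cv2.resize(cv2.imread("pics/scene7.png")[220:320,70:190],(400,333),interpolation=cv2.INTER_CUBIC),cv2.resize(cv2.imread("pics/top7.png")[140:240,350:470],(400,333),interpolation=cv2.INTER_CUBIC)]))
E
```

```text
t: 13.8
tool_pos: [0.578, -0.354, 0.0877]
tool_rot: [[0.001, -0.012, 1.0], [-0.001, 1.0, 0.012], [-1.0, -0.001, 0.001]]
wrist_force: [-1.7, -0.3, 6.4]
gripper_width: 0.627
13.9 [ 0.57796013 -0.35402354  0.08772593] 0.6257099277549459 [-1.17203441 -0.36619904  5.74272343] [ 0.10602714  0.16405466 -0.04817596]
```

View pics/p7.png

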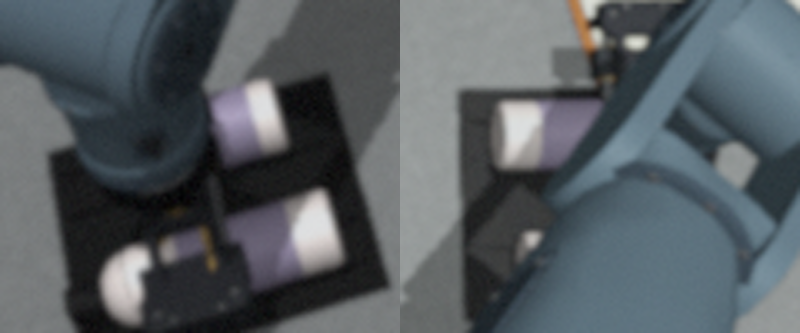

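Run:
```python
from h import *
from scipy.spatial.transform import Rotation as Ro
yaw=np.radians(9.7); y0=np.radians(.7)
Rf=Ro.from_euler('z',yaw)*Ro.from_euler('x',.14); Ri=Ro.from_euler('z',y0)
print("turn",(Rf*Ri.inv()).as_rotvec().round(4), "yaw only part",yaw-y0)
o=np.array([.5665,.0287,.14]); cmd=np.array([.5774,-.3535,.0862])
for y,z in((-.160,.06),(-.150,.004),(-.0955,.004),(-.0955,0)):
    P=o+Rf.apply([0,y,.0537+z]); print(y,z,P.round(4),(P-cmd).round(4))
print("uphill unit",Rf.apply([0,1,0]).round(4),"cz",Rf.apply([0,0,1]).round(4))
```

```text
turn [0.1396 0.0127 0.1568] yaw only part 0.15707963267948966
-0.16 0.06 [ 0.5959 -0.1431  0.2303] [0.0185 0.2104 0.1441]
-0.15 0.004 [ 0.5929 -0.1256  0.1762] [0.0155 0.2279 0.09  ]
-0.0955 0.004 [ 0.5838 -0.0725  0.1838] [0.0064 0.281  0.0976]
-0.0955 0 [ 0.5837 -0.0719  0.1798] [0.0063 0.2816 0.0936]
uphill unit [-0.1668  0.9761  0.1395] cz [ 0.0235 -0.1375  0.9902]
```

```bash
python3 -m pendant '[[0.045,[0,0,0.01],[0,0,0]],[0.045,[0,0,0.03],[0,0,0]],[0.045,[0,0,0.06],[0,0,0]],[0.045,[0,0,0.1],[0,0,0]],[0.045,[0,0.01,0.14],[0,0,0]],[0.045,[0.002,0.03,0.16],[0.02,0.002,0.022]],[0.045,[0.005,0.06,0.16],[0.05,0.005,0.055]],[0.045,[0.008,0.09,0.16],[0.08,0.007,0.09]],[0.045,[0.011,0.12,0.16],[0.11,0.01,0.12]],[0.045,[0.014,0.15,0.16],[0.1396,0.0127,0.1568]],[0.045,[0.016,0.18,0.16],[0.1396,0.0127,0.1568]],[0.045,[0.0185,0.2104,0.16],[0.1396,0.0127,0.1568]],[0.045,[0.0185,0.2104,0.1441],[0.1396,0.0127,0.1568]],[0.045,[0.0185,0.2104,0.1441],[0.1396,0.0127,0.1568]],[0.045,[0.0185,0.2104,0.1441],[0.1396,0.0127,0.1568]]]'
cat > ovc.py <<'E'
from h import *
import sys
from scipy.spatial.transform import Rotation as Ro
k=sys.argv[1]; yb,zb=float(sys.argv[2]),float(sys.argv[3])  # base y in cradle, axis z
o=np.array([.5665,.0287,.14]); Rf=Ro.from_euler('z',np.radians(9.7))*Ro.from_euler('x',.14)
C=lambda *p:o+Rf.apply(p)
ring=lambda y,r:[C(r*np.cos(t),y,zb+r*np.sin(t)) for t in np.linspace(0,6.29,40)]
polys=[ring(yb,.028),ring(yb-.145,.028),ring(yb-.19,.0135)]+[[C(s*.028,yb,zb),C(s*.028,yb-.145,zb)] for s in(-1,1)]
polys+=[[C(s*.016,0,-.036),C(s*.016,0,.004)] for s in (-1,1)]
for n,roi,s in(("top",(130,230,235,375),5.6),("scene",(160,290,190,340),5)):
    cv2.imwrite(f"pics/{n}{k}.png",capture(n))
    im=cv2.imread(f"pics/{n}{k}.png")[roi[0]:roi[1],roi[2]:roi[3]]
    im=cv2.resize(im,None,fx=s,fy=s,interpolation=cv2.INTER_CUBIC)
    cv2.imwrite(f"pics/raw{k}_{n}.png",im[:600,:800])
    for p in polys:
        q=np.array([(px(n,P)-[roi[2],roi[0]]+.5)*s for P in p]).round().astype(np.int32)
        cv2.polylines(im,[q],False,(0,0,255),1)
    cv2.imwrite(f"pics/ov{k}_{n}.png",im[:600,:800])
s=sense();print(s['t'],s['tool_pos'],s['tool_rot'].round(3).tolist(),s['gripper_width'],s['wrist_force'],s['moment'])
E
python3 ovc.py 8 -.0645 .06
```

```text
t: 15.4
tool_pos: [0.5954, -0.1436, 0.2296]
tool_rot: [[-0.025, -0.166, 0.986], [0.138, 0.976, 0.168], [-0.99, 0.14, -0.002]]
wrist_force: [0.7, 0.3, -1.9]
gripper_width: 0.626
15.5 [ 0.59589162 -0.14422297  0.23045825] [[-0.023, -0.165, 0.986], [0.137, 0.976, 0.167], [-0.99, 0.139, -0.0]] 0.6269606411784199 [ 0.5830877   0.1502251  -3.58508207] [-0.29480203 -0.09860296  0.02215456]
```

View pics/ov8_top.png

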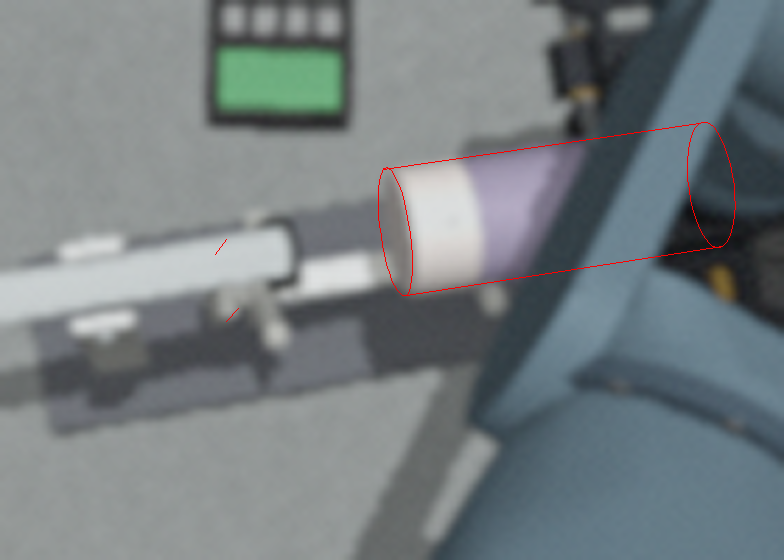

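View pics/ov8_scene.png

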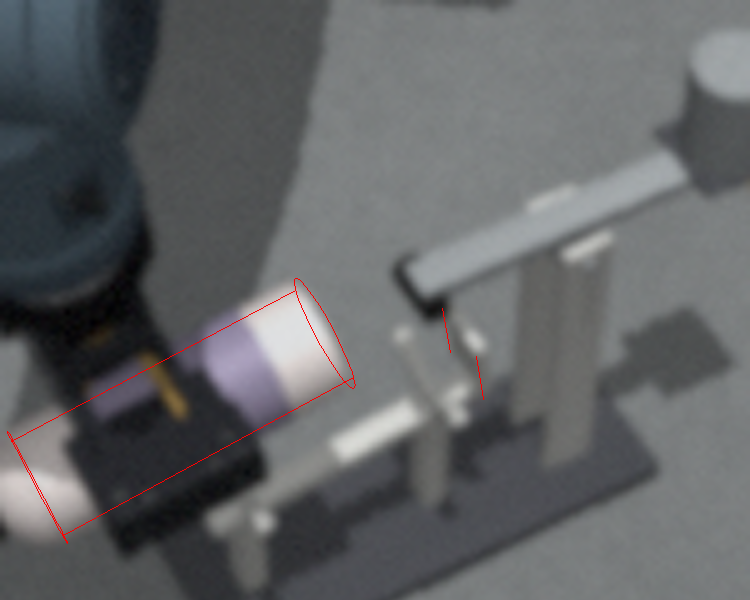

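```bash
python3 -m pendant '[[0.045,[-0.001,0.006,-0.018],[0,0,0]],[0.045,[-0.002,0.012,-0.036],[0,0,0]],[0.045,[-0.003,0.0174,-0.0531],[0,0,0]],[0.045,[-0.003,0.0174,-0.0531],[0,0,0]],[0.045,[-0.003,0.0174,-0.0531],[0,0,0]]]'; python3 ovc.py 9 -.0545 .005
```

```text
t: 16.0
tool_pos: [0.5931, -0.1265, 0.1777]
tool_rot: [[-0.023, -0.166, 0.986], [0.137, 0.976, 0.168], [-0.99, 0.139, 0.0]]
wrist_force: [0.8, 0.4, -3.7]
gripper_width: 0.627
16.1 [ 0.59371745 -0.12671804  0.17865897] [[-0.021, -0.166, 0.986], [0.136, 0.976, 0.168], [-0.99, 0.138, 0.002]] 0.6302693741393689 [-0.14451423 -0.32571677 -3.77862188] [-0.25605552 -0.0864756   0.02487658]
```

View pics/ov9_top.png

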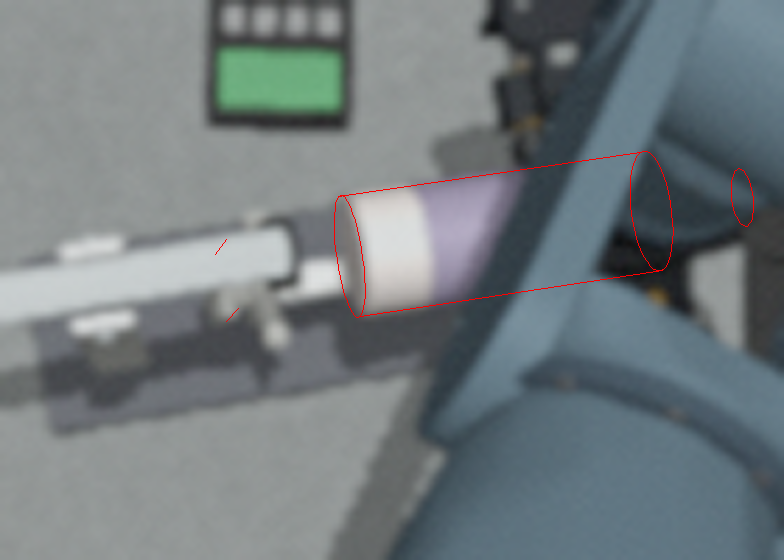

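View pics/ov9_scene.png

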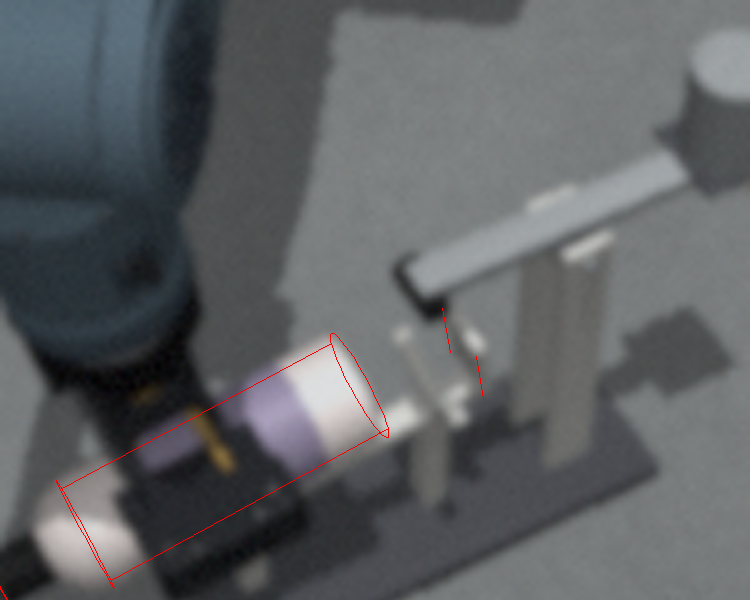

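```bash
python3 -m pendant '[[0.045,[-0.0013,0.0078,0.0011],[0,0,0]],[0.045,[-0.0027,0.0156,0.0022],[0,0,0]],[0.045,[-0.004,0.0234,0.0033],[0,0,0]],[0.045,[-0.0053,0.0312,0.0045],[0,0,0]],[0.045,[-0.0071,0.0415,0.0059],[0,0,0]],[0.045,[-0.0071,0.0415,0.0059],[0,0,0]],[0.045,[-0.0071,0.0415,0.0059],[0,0,0]]]'; python3 ovc.py 10 -.012 .005
```

```text
t: 16.8
tool_pos: [0.5858, -0.0838, 0.1833]
tool_rot: [[-0.023, -0.168, 0.986], [0.137, 0.976, 0.169], [-0.99, 0.139, 0.0]]
wrist_force: [-0.6, -0.1, -2.4]
gripper_width: 0.626
16.9 [ 0.58589095 -0.08432579  0.18312192] [[-0.023, -0.167, 0.986], [0.137, 0.976, 0.168], [-0.99, 0.139, 0.0]] 0.6270509838070546 [ 0.14946391 -0.59582826 -4.09734015] [-0.22290495 -0.17782777  0.02130685]
```

View pics/ov10_top.png

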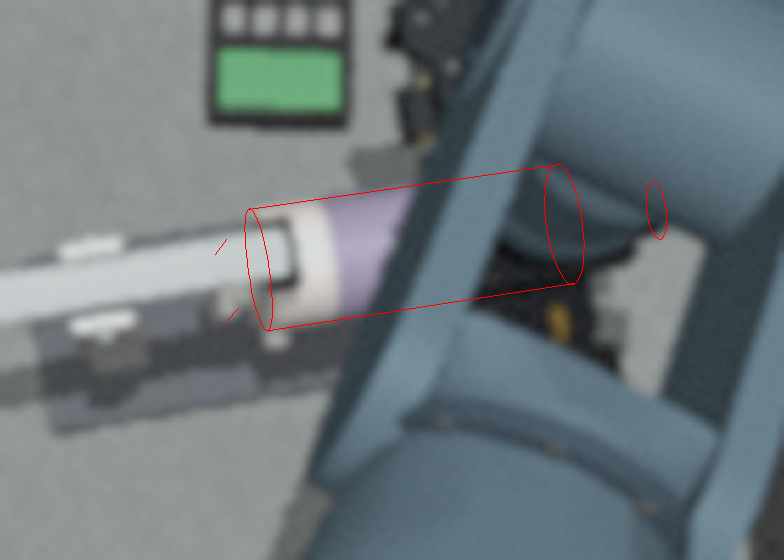

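View pics/ov10_scene.png

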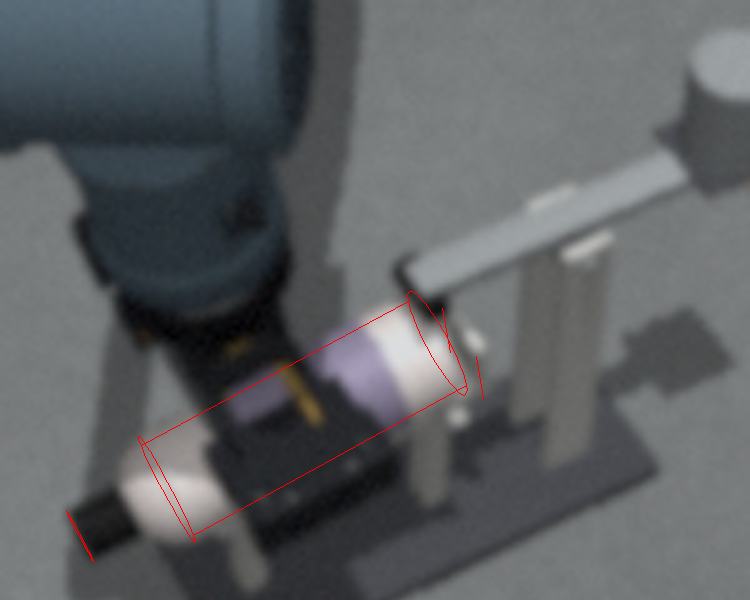

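```bash
python3 -m pendant '[[0.045,[0,0.0003,-0.002],[0,0,0]],[0.045,[-0.0001,0.0006,-0.004],[0,0,0]],[0.045,[-0.0001,0.0007,-0.005],[0,0,0]],[0.045,[-0.0001,0.0007,-0.005],[0,0,0]]]'; python3 -c "
from h import *
capture('top');s=sense();print(s['t'],s['tool_pos'],s['wrist_force'],s['moment'])"
```

```text
t: 17.3
tool_pos: [0.5857, -0.0839, 0.1789]
tool_rot: [[-0.024, -0.166, 0.986], [0.137, 0.976, 0.168], [-0.99, 0.139, -0.0]]
wrist_force: [-3.8, -0.4, 4.3]
gripper_width: 0.628
17.35 [ 0.58574052 -0.0839683   0.17890332] [-4.47138088 -2.26861738  5.2143265 ] [-0.13698514  0.48152613  0.10751991]
```

```bash
python3 -m pendant '[[0.045,[-0.001,-0.0002,0.0006],[0,0,0]],[0.045,[-0.0017,0.0037,0.0012],[0,0,0]],[0.045,[-0.0023,0.0076,0.0017],[0,0,0]],[0.045,[-0.0023,0.0076,0.0017],[0,0,0]]]'; python3 -c "
from h import *
capture('top');s=sense();print(s['t'],s['tool_pos'],s['wrist_force'],s['moment'])"
```

```text
t: 17.75
tool_pos: [0.5832, -0.0751, 0.1795]
tool_rot: [[-0.024, -0.167, 0.986], [0.138, 0.976, 0.169], [-0.99, 0.14, -0.0]]
wrist_force: [0.6, -0.4, -2.8]
gripper_width: 0.625
17.8 [ 0.58323678 -0.07528454  0.17952161] [-0.17100135 -0.21375127 -3.06248701] [-0.18910545 -0.06632787  0.01655113]
```

```bash
python3 -m pendant '[[0.045,[-0.0003,0.002,0.0003],[0,0,0]],[0.045,[-0.0007,0.0039,0.0003],[0,0,0]],[0.045,[-0.0007,0.0039,0.0003],[0,0,0]]]'; python3 -m pendant '[[0.045,[-0.0002,0.001,0.0001],[0,0,0]],[0.045,[-0.0003,0.002,0.0003],[0,0,0]],[0.045,[-0.0003,0.002,0.0003],[0,0,0]]]'
```

```text
t: 18.1
tool_pos: [0.5826, -0.0717, 0.18]
tool_rot: [[-0.024, -0.167, 0.986], [0.138, 0.976, 0.169], [-0.99, 0.14, -0.0]]
wrist_force: [-0.3, 0.5, -2.7]
gripper_width: 0.627
t: 18.4
tool_pos: [0.5824, -0.0701, 0.1804]
tool_rot: [[-0.024, -0.167, 0.986], [0.137, 0.976, 0.168], [-0.99, 0.139, -0.0]]
wrist_force: [-0.5, 0.1, -2.7]
gripper_width: 0.627
```

```bash
python3 -m pendant '[[0.045,[-0.0002,0.001,0.0001],[0,0,0]],[0.045,[-0.0003,0.002,0.0003],[0,0,0]],[0.045,[-0.0003,0.002,0.0003],[0,0,0]]]'; python3 ovc.py 11 0 0
```

```text
t: 18.7
tool_pos: [0.5824, -0.0698, 0.1809]
tool_rot: [[-0.022, -0.166, 0.986], [0.134, 0.977, 0.168], [-0.991, 0.136, 0.0]]
wrist_force: [0.8, -8.4, -5.2]
gripper_width: 0.625
18.8 [ 0.58239057 -0.06982041  0.18086891] [[-0.023, -0.166, 0.986], [0.134, 0.977, 0.168], [-0.991, 0.136, 0.0]] 0.6309327272638786 [-0.17990145 -7.74563293 -3.63955438] [-1.52983326 -0.1089574   0.10373976]
```

View pics/ov11_scene.png

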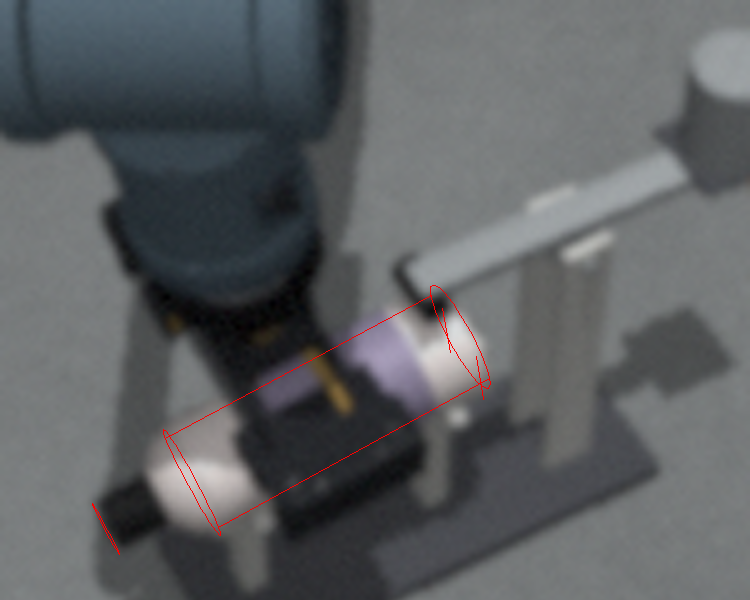

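View pics/ov11_top.png

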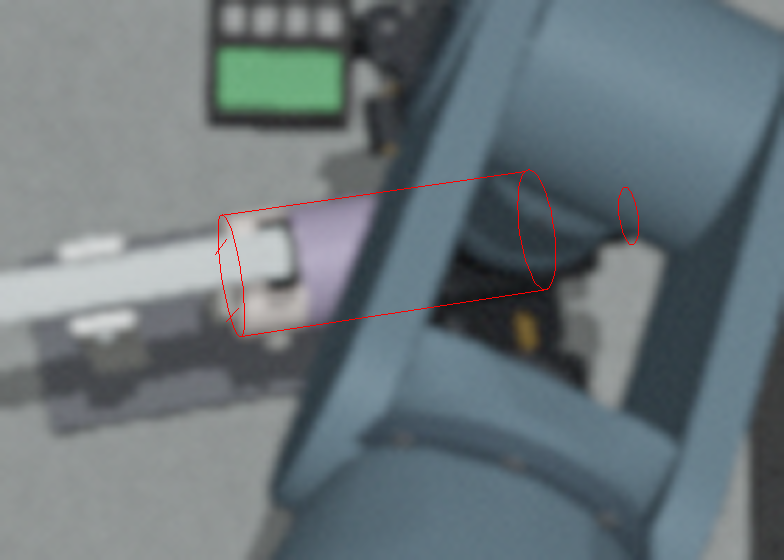

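```bash
python3 -m pendant '[[0.045,[0.0001,-0.0006,-0.0007],[0,0,0]],[0.045,[0.0001,-0.0005,-0.0014],[0,0,0]],[0.045,[0.0001,-0.0005,-0.0014],[0,0,0]]]'; python3 -c "
from h import *
capture('top');s=sense();print(s['t'],s['tool_pos'],s['wrist_force'],s['moment'])"
```

```text
t: 19.1
tool_pos: [0.5824, -0.0699, 0.1803]
tool_rot: [[-0.023, -0.166, 0.986], [0.135, 0.976, 0.168], [-0.991, 0.137, 0.0]]
wrist_force: [-3.6, -5.3, 2.2]
gripper_width: 0.626
19.15 [ 0.58242978 -0.06985251  0.18027694] [-2.29527291 -5.72786319  1.18151072] [-0.93014854  0.3569121   0.10857137]
```

```bash
python3 -m pendant '[[0.045,[-0.0004,0,-0.0003],[0,0,0]],[0.057,[-0.0004,0,-0.0003],[0,0,0]],[0.06,[-0.0004,0,-0.0003],[0,0,0]],[0.064,[-0.0004,0,-0.0003],[0,0,0]],[0.068,[-0.0004,0,-0.0003],[0,0,0]],[0.07,[-0.0004,0,-0.0003],[0,0,0]],[0.07,[-0.0004,0,-0.0003],[0,0,0]]]'; python3 ovc.py 12 0 0
```

```text
t: 19.85
tool_pos: [0.5818, -0.0683, 0.179]
tool_rot: [[-0.024, -0.167, 0.986], [0.138, 0.976, 0.168], [-0.99, 0.14, -0.0]]
wrist_force: [-0.7, 0.1, -0.2]
gripper_width: 0.793
19.95 [ 0.58181507 -0.06840574  0.17897715] [[-0.024, -0.167, 0.986], [0.138, 0.976, 0.168], [-0.99, 0.14, -0.0]] 0.7945544182310357 [ 0.18242263 -0.40002003  0.40448984] [-0.0945899  -0.08986049 -0.02158851]
```

View pics/raw12_scene.png

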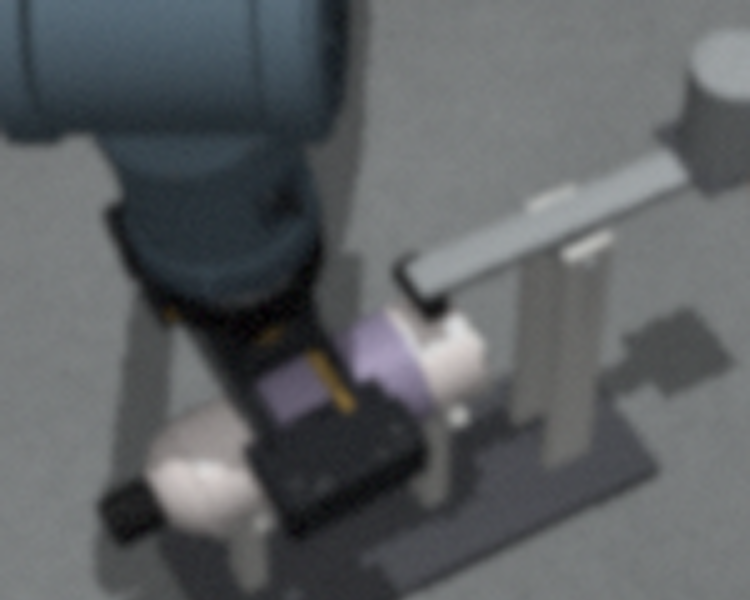

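```bash
python3 -m pendant '[[0.072,[0.0002,-0.0014,0.01],[0,0,0]],[0.076,[0.0007,-0.0041,0.03],[0,0,0]],[0.08,[0.0014,-0.0083,0.06],[0,0,0]],[0.088,[0.0024,-0.0138,0.1],[0,0,0]],[0.088,[0.0033,-0.0193,0.14],[0,0,0]],[0.088,[0.004,-0.0234,0.18],[0,0,0]],[0.088,[0.004,-0.0234,0.221],[-0.04,-0.007,0]],[0.088,[0.002,0.01,0.221],[-0.07,-0.012,0]],[0.088,[-0.005,0.05,0.221],[-0.1,-0.017,0]],[0.088,[-0.012,0.09,0.221],[-0.138,-0.0236,0]],[0.088,[-0.02,0.13,0.221],[-0.138,-0.0236,0]],[0.088,[-0.028,0.17,0.221],[-0.138,-0.0236,0]],[0.088,[-0.036,0.21,0.221],[-0.138,-0.0236,0]],[0.088,[-0.0394,0.238,0.221],[-0.138,-0.0236,0]],[0.088,[-0.0394,0.238,0.221],[-0.138,-0.0236,0]],[0.088,[-0.0394,0.238,0.221],[-0.138,-0.0236,0]],[0.088,[-0.0394,0.238,0.221],[-0.138,-0.0236,0]]]'; python3 ovc.py 13 0 0
```

```text
t: 21.65
tool_pos: [0.5426, 0.1686, 0.4003]
tool_rot: [[0.0, -0.167, 0.986], [-0.0, 0.986, 0.167], [-1.0, -0.0, 0.0]]
wrist_force: [-0.0, 0.2, -0.1]
gripper_width: 0.994
21.75 [0.54273894 0.16824834 0.4001466 ] [[0.0, -0.166, 0.986], [-0.0, 0.986, 0.166], [-1.0, -0.0, 0.0]] 0.9955149890688008 [ 0.37821984 -0.37870838  0.58296446] [-0.02509    -0.05721995 -0.02693361]
```

View pics/ov13_scene.png

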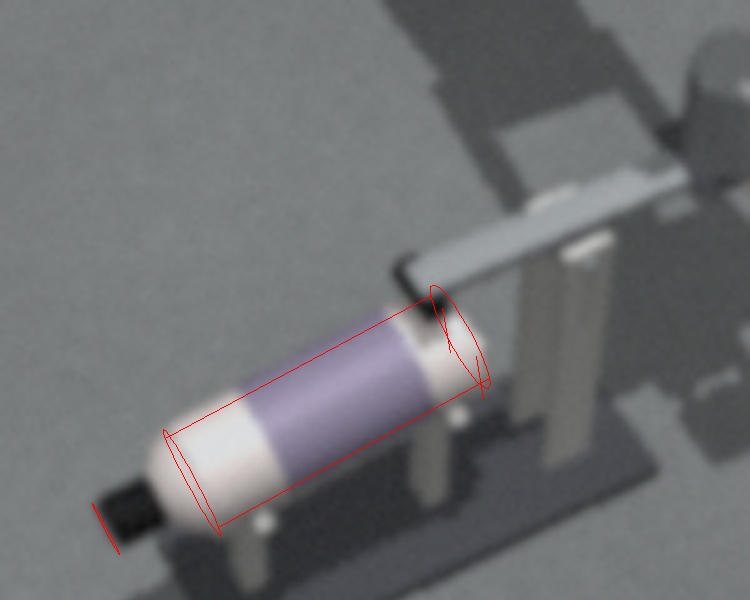

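View pics/ov13_top.png

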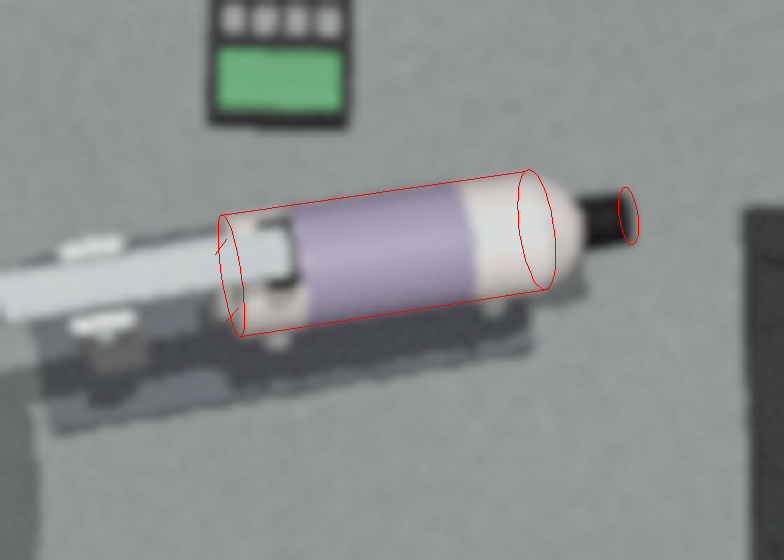

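```bash
python3 -m pendant '[[0.088,[0,0,-0.03],[0,0,0]],[0.088,[0,0,-0.06],[0,0,0]],[0.088,[0,0,-0.085],[0,0,0]],[0.088,[0,0,-0.105],[0,0,0]],[0.088,[0,0,-0.117],[0,0,0]],[0.07,[0,0,-0.117],[0,0,0]],[0.06,[0,0,-0.117],[0,0,0]],[0.054,[0,0,-0.117],[0,0,0]],[0.049,[0,0,-0.117],[0,0,0]],[0.045,[0,0,-0.117],[0,0,0]],[0.041,[0,0,-0.117],[0,0,0]],[0.035,[0,0,-0.117],[0,0,0]],[0.03,[0,0,-0.117],[0,0,0]],[0.03,[0,0,-0.117],[0,0,0]]]' 40
python3 -c "
from h import *
im=capture('scene');s=sense();print(s['t'],s['tool_pos'],s['wrist_force'],s['moment'],s['gripper_width'])
cv2.imwrite('pics/p14.png',cv2.resize(im[130:280,220:400],(720,600),interpolation=cv2.INTER_CUBIC))"
```

```text
t: 23.15
tool_pos: [0.5425, 0.1696, 0.2834]
tool_rot: [[0.001, -0.168, 0.986], [0.0, 0.986, 0.168], [-1.0, 0.0, 0.001]]
wrist_force: [-0.8, 0.4, 3.3]
gripper_width: 0.488
23.2 [0.54253539 0.16963768 0.28342714] [-2.05200942  0.30863147  4.34951047] [ 0.01119123  0.1634003  -0.03814658] 0.48832833648459495
```

View pics/p14.png

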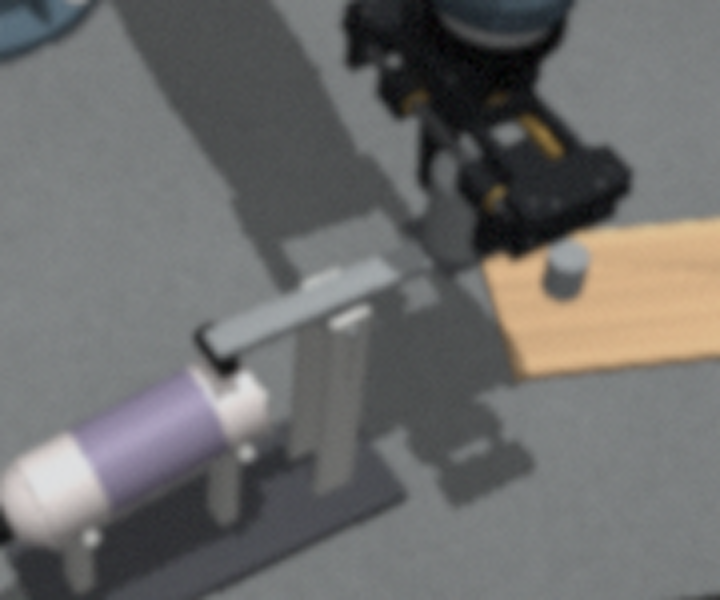

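```bash
python3 -m pendant '[[0.03,[0,0,0.003],[0,0,0]],[0.03,[0,0,0.006],[0,0,0]],[0.03,[0,0,0.009],[0,0,0]],[0.03,[0,0,0.012],[0,0,0]],[0.03,[0,0,0.015],[0,0,0]],[0.03,[0,0,0.018],[0,0,0]],[0.03,[0,0,0.021],[0,0,0]],[0.03,[0,0,0.024],[0,0,0]],[0.03,[0,0,0.03],[0,0,0]],[0.03,[0,0,0.04],[0,0,0]],[0.03,[0,0,0.06],[0,0,0]],[0.03,[0,0,0.08],[0,0,0]],[0.03,[0,0,0.08],[0,0,0]]]'
python3 ovc.py 15 0 0; cd pics; python3 -c "
import cv2;im=cv2.imread('scene15.png');cv2.imwrite('p15.png',cv2.resize(im[130:280,220:400],(720,600),interpolation=cv2.INTER_CUBIC))"
```

```text
t: 24.5
tool_pos: [0.5437, 0.1698, 0.3671]
tool_rot: [[0.007, -0.168, 0.986], [0.001, 0.986, 0.168], [-1.0, -0.0, 0.007]]
wrist_force: [1.1, 0.3, -6.2]
gripper_width: 0.489
24.6 [0.54246273 0.16957706 0.36329212] [[0.001, -0.168, 0.986], [0.0, 0.986, 0.168], [-1.0, 0.0, 0.001]] 0.4911481510574756 [-0.73544662  0.02687972 -6.31471181] [-0.07784039 -0.00061759 -0.01222843]
```

View pics/p15.png

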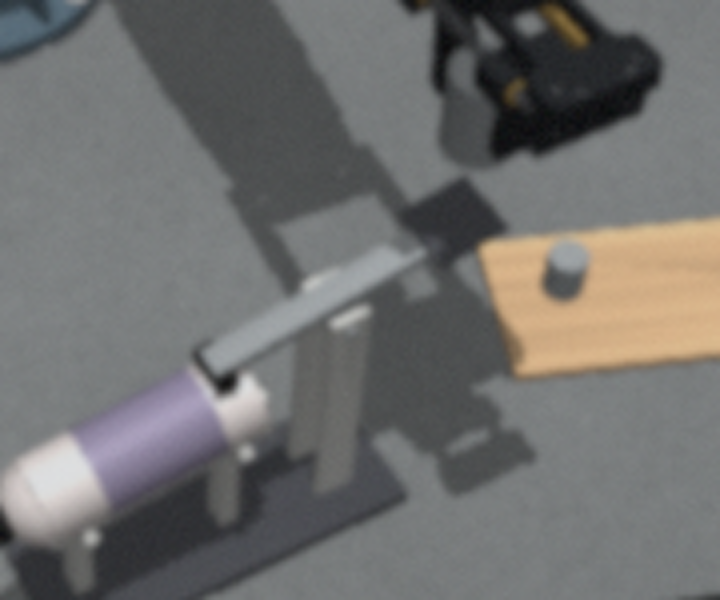

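```bash
python3 -m pendant '[[0.03,[-0.006,0.02,0],[0,0,0]],[0.03,[-0.018,0.06,0],[0,0,0]],[0.03,[-0.03,0.1,0],[0,0,0]],[0.03,[-0.041,0.14,0],[0,0,0]],[0.03,[-0.053,0.18,0],[0,0,0]],[0.03,[-0.062,0.212,0],[0,0,0]],[0.03,[-0.066,0.226,-0.02],[0,0,0]],[0.03,[-0.066,0.226,-0.06],[0,0,0]],[0.03,[-0.066,0.226,-0.1],[0,0,0]],[0.03,[-0.066,0.226,-0.14],[0,0,0]],[0.03,[-0.066,0.226,-0.18],[0,0,0]],[0.03,[-0.066,0.226,-0.21],[0,0,0]],[0.03,[-0.066,0.226,-0.235],[0,0,0]],[0.03,[-0.066,0.226,-0.25],[0,0,0]],[0.03,[-0.066,0.226,-0.258],[0,0,0]],[0.03,[-0.066,0.226,-0.263],[0,0,0]],[0.03,[-0.066,0.226,-0.266],[0,0,0]],[0.03,[-0.066,0.226,-0.266],[0,0,0]]]'
```

```text
t: 26.4
tool_pos: [0.4769, 0.3958, 0.0978]
tool_rot: [[0.001, -0.168, 0.986], [0.001, 0.986, 0.168], [-1.0, 0.0, 0.001]]
wrist_force: [-0.2, -0.8, -6.7]
gripper_width: 0.485
```

```bash
python3 -m pendant '[[0.03,[0,0,-0.001],[0,0,0]],[0.03,[0,0,-0.002],[0,0,0]],[0.03,[0,0,-0.002],[0,0,0]]]'; python3 -c "
from h import *
im=capture('scene');s=sense();print(s['t'],s['tool_pos'],s['wrist_force'],s['moment'],s['gripper_width'])
cv2.imwrite('pics/p16.png',cv2.resize(im[130:280,300:480],(720,600),interpolation=cv2.INTER_CUBIC))"
```

```text
t: 26.7
tool_pos: [0.4766, 0.3956, 0.0954]
tool_rot: [[0.001, -0.168, 0.986], [0.0, 0.986, 0.168], [-1.0, 0.0, 0.001]]
wrist_force: [-0.3, 0.1, -6.8]
gripper_width: 0.49
26.75 [0.47653674 0.3955664  0.09534552] [-0.3028972  -0.26774024 -6.54811001] [-0.01762292 -0.09036434  0.01643489] 0.48889858563013494
```

View pics/p16.png

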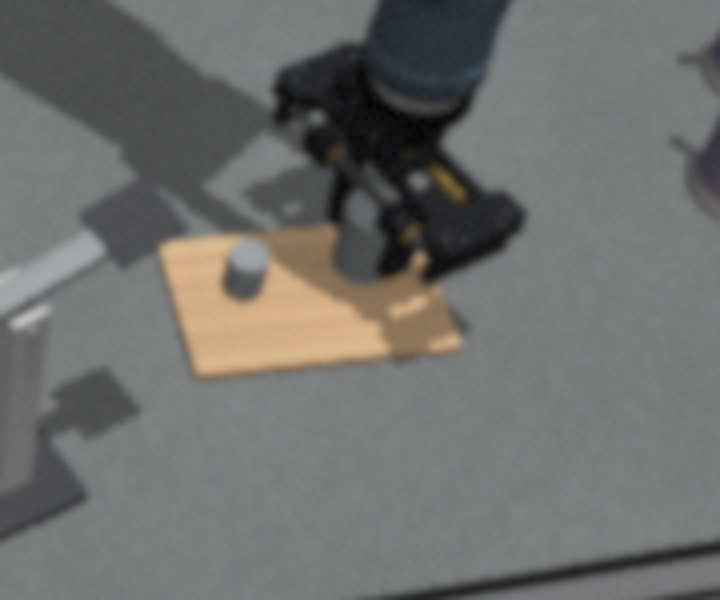

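```bash
python3 -m pendant '[[0.03,[0,0,-0.001],[0,0,0]],[0.03,[0,0,-0.001],[0,0,0]]]'; python3 -m pendant '[[0.03,[0,0,-0.001],[0,0,0]],[0.03,[0,0,-0.001],[0,0,0]]]'
```

```text
t: 26.95
tool_pos: [0.4763, 0.3955, 0.094]
tool_rot: [[-0.0, -0.168, 0.986], [-0.0, 0.986, 0.168], [-1.0, 0.0, -0.0]]
wrist_force: [-0.6, 0.3, -6.4]
gripper_width: 0.486
t: 27.15
tool_pos: [0.4764, 0.3956, 0.0937]
tool_rot: [[-0.0, -0.168, 0.986], [-0.0, 0.986, 0.168], [-1.0, -0.0, -0.0]]
wrist_force: [-4.2, -3.4, 2.2]
gripper_width: 0.492
```

Contact with the board. Release and back off.

```bash
python3 -m pendant '[[0.03,[0,0,0.0003],[0,0,0]],[0.045,[0,0,0.0003],[0,0,0]],[0.05,[0,0,0.0003],[0,0,0]],[0.056,[0,0,0.0003],[0,0,0]],[0.064,[0,0,0.0003],[0,0,0]],[0.072,[0,0,0.0003],[0,0,0]],[0.08,[0,0,0.0003],[0,0,0]],[0.08,[0,0,0.0003],[0,0,0]],[0.08,[0,0,0.02],[0,0,0]],[0.08,[0,0,0.05],[0,0,0]],[0.088,[0,0,0.09],[0,0,0]],[0.088,[0,0,0.13],[0,0,0]],[0.088,[-0.02,0,0.17],[0,0,0]],[0.088,[-0.06,0,0.2],[0,0,0]],[0.088,[-0.1,0,0.21],[0,0,0]],[0.088,[-0.1,0,0.21],[0,0,0]],[0.088,[-0.1,0,0.21],[0,0,0]],[0.088,[-0.1,0,0.21],[0,0,0]]]'
python3 ovc.py 17 0 0; python3 ovw.py .4765 .3955 .01 w17 17; cd pics; python3 -c "
import cv2;im=cv2.imread('scene17.png');cv2.imwrite('p17.png',cv2.resize(im[130:330,60:440],(798,420),interpolation=cv2.INTER_CUBIC))"
```

```text
t: 28.95
tool_pos: [0.377, 0.3954, 0.3025]
tool_rot: [[-0.0, -0.168, 0.986], [-0.0, 0.986, 0.168], [-1.0, -0.0, -0.0]]
wrist_force: [1.1, -0.3, -0.5]
gripper_width: 1.001
29.05 [0.37723022 0.39519566 0.30206756] [[-0.001, -0.167, 0.986], [-0.001, 0.986, 0.167], [-1.0, -0.001, -0.001]] 1.001073166056452 [ 0.16457296 -0.16742854 -0.43965087] [-0.07463861 -0.12025451 -0.00097127]
```

View pics/p17.png

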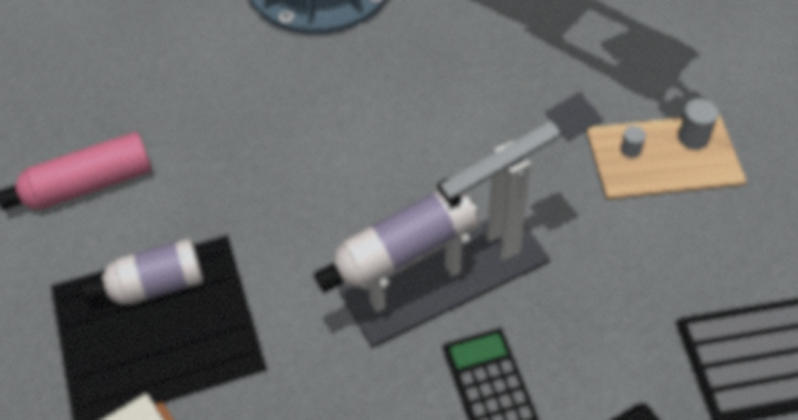

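View pics/w17.png

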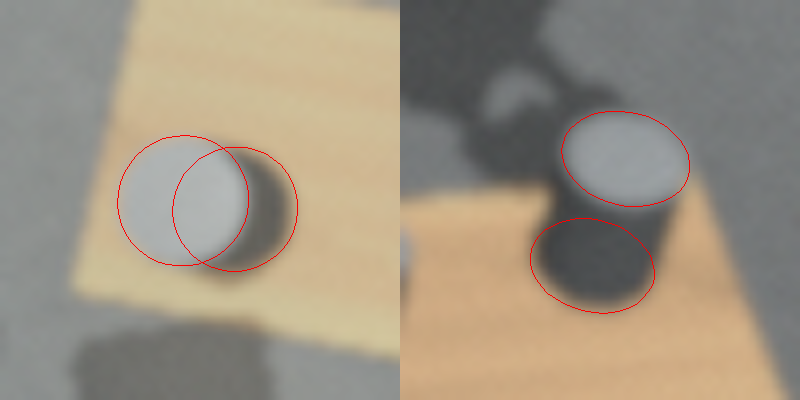

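View pics/ov17_top.png

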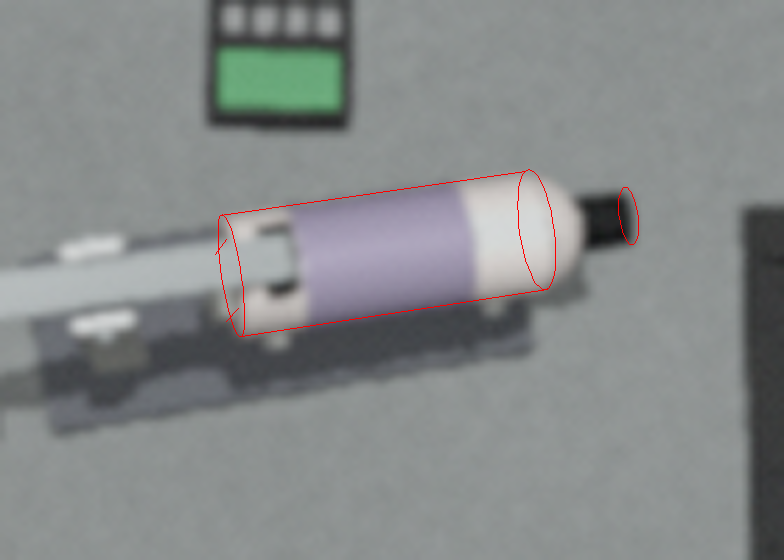

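The bottle lies in both saddles, its base is at the heel line and the pad is down on it. The weight stands upright on the board, and the bystanders have not moved.

```bash
python3 -c "
from bench import *
print(job_done())"
```

```text
the job is handed in; nothing more can be done
None
```

The job is done and handed in at about 29 s; no verdict was reported.

**What I did:**
1. Stood the big weight on the pan, which opened the arm to its stop.
2. Laid the long white bottle in the saddles, cap downhill.
3. Slid it under the raised arm until the base met the heel plate (about 8 N of contact force), then let go of it.
4. Lifted the weight off slowly, so the arm closed on the bottle.
5. Stood the weight back upright where it had been on the board.

**Last checks:**
- **Bottle:** the pad is down on it. By eye it hasn't moved in the pictures since it touched the heel plate.
- **Weight:** it stands upright within about 1–2 mm of the position I aimed for.
- **Bystanders:** the short bottle, small weight and calculator look unmoved.
- **Robot:** the gripper is clear of everything, and I saw no wrist force above about 10 N in the readings.

**Small disagreements:**
- The bottle outline I drew over the pictures was 1–2 px (up to about 4 mm) off in the scene view. That is close to the calibration error.
- I judged base contact from the force reading. The heel plate itself was hidden from both cameras.

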